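# Fetch the oilstone from behind the grit jars

### The job

The oilstone lies at the back of the stepped shelf behind three grit jars: first move all three jars onto the black rubber mat, then take the stone and lay it lengthwise on the sloping honing stand, square on the deck and with its lower end against the brass ledge. After that put each jar back, standing in the dish of its own colour. Set everything down gently, do not tip a jar over, and leave the oil bottle where it stands.

Things in the scene. Friction and masses are not known exactly. Their poses are not given: they have to be found in the camera images.
- jar_red: Grit jar with red cap: round white plastic jar, closed, paper label with a red stripe; about 0.24 kg, 115 mm tall. Body 50 mm diameter up to 78 mm, narrower neck, then the screw cap, 40 mm diameter, from 85 to 115 mm. Origin: centre of its underside; z up along its axis. It stands at the start in the red dish.
- jar_yellow: Grit jar with yellow cap: round white plastic jar, closed, paper label with a yellow stripe; about 0.24 kg, 115 mm tall. Body 50 mm diameter up to 78 mm, narrower neck, then the screw cap, 40 mm diameter, from 85 to 115 mm. Origin: centre of its underside; z up along its axis. It stands at the start in the yellow dish.
- jar_blue: Grit jar with blue cap: round white plastic jar, closed, paper label with a blue stripe; about 0.24 kg, 115 mm tall. Body 50 mm diameter up to 78 mm, narrower neck, then the screw cap, 40 mm diameter, from 85 to 115 mm. Origin: centre of its underside; z up along its axis. It stands at the start in the blue dish.
- dish_red: Fixed round red spill dish, 75 mm outside diameter, 69 mm inside, on the low front tier of the plywood stepped shelf. Floor 3 mm above its origin, rim 9 mm above its origin. Origin: centre of its underside; z up. The three dishes stand side by side, 78 mm apart, in any order of colours.
- dish_yellow: Fixed round yellow spill dish, 75 mm outside diameter, 69 mm inside, on the low front tier of the plywood stepped shelf. Floor 3 mm above its origin, rim 9 mm above its origin. Origin: centre of its underside; z up. The three dishes stand side by side, 78 mm apart, in any order of colours.
- dish_blue: Fixed round blue spill dish, 75 mm outside diameter, 69 mm inside, on the low front tier of the plywood stepped shelf. Floor 3 mm above its origin, rim 9 mm above its origin. Origin: centre of its underside; z up. The three dishes stand side by side, 78 mm apart, in any order of colours.
- stone: Two-grit oilstone, 150 x 50 x 25 mm, brown below, dark grey on top, about 0.45 kg. Origin: centre of underside; x along the 150 mm, y across the 50 mm, z up. It lies flat and crosswise on the shelf's back tier (22 mm above the front tier), about 15 mm behind the jar bodies; the tier runs on some 30 mm behind it.
- stand: Fixed honing stand: steel foot 180x88, pale deck 64 mm wide without side walls, brass ledge at the low end. Origin: centre of foot underside; x level, from low to high end. Deck rises 20 degrees towards +x, from the ledge face at x=-72, z=20 mm for 160 mm up the slope; ledge 10 mm above the deck, square to it. Stone seated lengthwise against the ledge: its origin at x=-1.5, y=0, z=45.7 mm.
- mat: Black ribbed rubber mat, fixed, 250 x 110 mm, 4 mm thick: the side area, with nothing on it at the start. Origin: centre of its underside; own x along the 250 mm, y along the 110 mm, z up.
- oil_bottle: Small amber oil bottle with black cap, 42 mm diameter, 105 mm tall, standing beyond the shelf. Bystander. Origin: centre of its underside.
There are look-alikes about, which are no part of the job. What is shaped like the stand but purple is not meant. What is shaped like the stone but green is not meant.

How it is judged:
On the way, in this order (a step that is already met when the one before it is completed fails the run):
1. all three jars stand upright and released on the rubber mat (x of jar_red in the frame of mat between -0.118 and 0.118 m and y of jar_red in the frame of mat between -0.048 and 0.048 m and z of jar_red in the frame of mat between 0.001 and 0.008 m and angle between each of jar_red, jar_yellow, jar_blue's own z axis and vertical below 0.1 rad and contact force between the fingers and jar_red below 0.2 N and linear speed of each of jar_red, jar_yellow, jar_blue below 0.03 m/s and x of jar_yellow in the frame of mat between -0.118 and 0.118 m and y of jar_yellow in the frame of mat between -0.048 and 0.048 m and z of jar_yellow in the frame of mat between 0.001 and 0.008 m and contact force between the fingers and jar_yellow below 0.2 N and x of jar_blue in the frame of mat between -0.118 and 0.118 m and y of jar_blue in the frame of mat between -0.048 and 0.048 m and z of jar_blue in the frame of mat between 0.001 and 0.008 m and contact force between the fingers and jar_blue below 0.2 N), for 0.2 s.
2. the stone lies released on the sloping deck, lengthwise, with its lower end against the ledge (x of stone in the frame of stand between -0.008 and 0.008 m and y of stone in the frame of stand between -0.012 and 0.012 m and z of stone in the frame of stand between 0.04 and 0.053 m and angle between stone's own z axis and vertical between 0.289 and 0.409 rad and angle between the y axis of stone and the y axis of stand, either way round below 0.15 rad and contact force between the fingers and stone below 0.2 N and linear speed of stone below 0.03 m/s), for 0.2 s.
At the end, for the whole second after the job is handed in: Released and at rest: the stone lengthwise (within 9 degrees) and flat (3 degrees) on the sloping deck, 12 mm or less off its centre line, lower end 10 mm or less from the ledge; each jar upright and flat on the floor of the dish of its own colour, within 12 mm of its centre (all of step 2 and horizontal distance between jar_red and dish_red below 0.012 m and z of jar_red in the frame of dish_red between 0.001 and 0.0065 m and angle between each of jar_red, jar_yellow, jar_blue's own z axis and vertical below 0.08 rad and contact force between the fingers and jar_red below 0.2 N and linear speed of each of jar_red, jar_yellow, jar_blue below 0.03 m/s and horizontal distance between jar_yellow and dish_yellow below 0.012 m and z of jar_yellow in the frame of dish_yellow between 0.001 and 0.0065 m and contact force between the fingers and jar_yellow below 0.2 N and horizontal distance between jar_blue and dish_blue below 0.012 m and z of jar_blue in the frame of dish_blue between 0.001 and 0.0065 m and contact force between the fingers and jar_blue below 0.2 N); the robot touches nothing.
It fails at once if a jar is tipped over (beyond 0.6 rad) (angle between any of jar_red, jar_yellow, jar_blue's own z axis and vertical above 0.6 rad).
It fails at once if a jar or the stone falls freely or is thrown (faster than 0.7 m/s with no finger on it, a fall of about 25 mm) ((linear speed of jar_red above 0.7 m/s and contact force between the fingers and jar_red below 0.05 N) or (linear speed of jar_yellow above 0.7 m/s and contact force between the fingers and jar_yellow below 0.05 N) or (linear speed of jar_blue above 0.7 m/s and contact force between the fingers and jar_blue below 0.05 N) or (linear speed of stone above 0.7 m/s and contact force between the fingers and stone below 0.05 N)).
It fails at once if the oil bottle is shifted by more than 30 mm (distance of oil_bottle from where it was at the start of the episode above 0.03 m).
It also fails if it takes over 138 s, if anything falls off the work surface, if the arm or the gripper's body presses on something with over 40 N, if the wrist force passes 120 N, or if a joint passes its speed limit or range.

### The arm

A 6-joint arm with a two-finger parallel gripper is mounted at the origin on the work surface. World frame = base frame: x ahead of the robot, y to its left, z up, the work surface at z = 0. Lengths are in m, angles in rad, forces in N, time in s.
With the tool pointing down it reaches from about 0.425 to 1.125 m from the base axis. Payload 14.9 kg.
Tool frame: the origin (TCP) lies at the very end of the fingers, on their centre line; the grasp point (between the pads) lies 19 mm behind it; x points along the fingers, y is the direction in which the jaws open and shut, and the axes are right-handed (so a half turn about x gives the same grasp; the last joint's range is limited). The gripper opens to 91 mm and grips with 3 to 60 N. Pads are 32 mm wide; open, the fingers measure 118 mm over their backs; the gripper's body (76 mm by 178 mm) begins 60 mm behind the grasp point.
Start: joints at [-1.37, 0.379, 1.734, -0, 1.028, -0.033], TCP at [0.162, -0.681, 0.214] pointing down, gripper open.
Joint ranges: [-2.77, 2.77], [-0.74, 2.19], [0, 2.66], [-1.06, 4.2], [0.31, 2.87], [-3.08, 3.08]. Speed limits (rad/s): [1.89, 1.89, 2.39, 3.14, 3.14, 3.14].

### API

Orientations are given as a unit quaternion [w, x, y, z].
In Python, from rig import * gives the robot as it stands.
- The arm moves only by the shell command python3 -m inch 'ROWS' [FORCE]. ROWS is a JSON object of lists of equal length, an entry for each row: "translation": the shift along the world's x, y, z in m, a list of three; "angular": the turn, a rotation vector about the world's x, y, z in rad, a list of three; "jaw": the finger opening in m, from 0 to 0.0912. A call has 1 to 10 rows; each row is the pose to reach, as a shift and turn from the pose commanded when the call began; what a row does not reach only later rows make up. A row lasts 1/10 s, in which the tool goes at most 50 mm and 8.59 degrees, less where a joint would pass 70% of its speed; a pose out of reach is approached as far as the arm can. A call with a gripper value outside its range is refused whole. The fingers move at their own pace and stop on an object; FORCE is the grip in N (left out, the last holds). Time passes only in rows, so rows that repeat a pose let the fingers close. It gives the time, the measured TCP pose, the force and the opening at its end, in the units of the state.
- sense(): the state, without advancing time (a new reading comes with each control period).
- camera(name): name is "scene" or "side" or "wrist"; returns a dict with "color" (480x640x3 uint8, red, green, blue), "z_map" (480x640 float32, m along the optical axis (not along the pixel's ray), 0 where there is no reading), "vertical_fov" (degrees; the focal length in pixels is half the picture's height over the tangent of half this angle, whatever the lens; pixels are square), "cx", "cy" (the principal point, pixels), "dist_coeffs" ([k1, k2, p1, p2, k3] as OpenCV has them; the pictures are not rectified), "R" (3x3) and "t" (3): a world point X has camera coordinates R X + t. Camera axes: x right, y down, z forward; pixel columns grow to the right and rows downward; lengths in m; the calibration is good to about 2 mm. A picture is of the moment at which its call begins.
- finish_job(): hands the job in, once; it reports no verdict.
Trained networks look in a picture, given as the dict that the camera call returned (one of the last four; its "shot" number tells which), for a name from the list of things; names that differ only in an ending like _2 or _b are one class to them, and where a whole thing is asked for, a point or a joint stands for the part that bears it (a point fixed in the world has none). Each returns a list of dicts, best first, with "p" (0 to 1); they miss things now and then, are a little off and sometimes report something else, mostly with a low value. They report only what shows in the picture. A call takes as long as a camera call. They do not tell look-alikes from the thing itself.
- silhouettes(picture, name): "mask" (480x640 bool, what is visible of it) and "xy" ([column, row] in pixels, amid what is visible of it).
- spot_point(picture, name): "xy" ([column, row] in pixels: a listed point, or the origin of a listed thing).
The state is a dict: "time_s": time; "qpos": joint angles; "qvel": joint speeds; "effort": joint torques, N m; "position": TCP position; "ee_rot": TCP orientation; "wrist_force": force on the tool from outside, world axes, zero at the start; "torque": the same for the moment, N m; "opening": finger opening in m.
Only numpy, scipy, OpenCV 4.12 (cv2) and the standard library are available. Lean on these libraries where they do the work, as an engineer would, in place of code of your own. Each camera call takes 0.05 s, during which the arm holds its last target.

## Working session

There is one attempt and no reset: what is moved stays moved. The work goes in short steps, Python scripts to look and compute and a shell command to move; the robot and the scene stay as the last step left them, time stands still between calls to the robot, and variables do not carry over. Pictures are saved under pics/ and viewed, and the job is handed in when it is done.

```bash
ls; mkdir -p pics
cat > h.py <<'E'
from rig import *
import numpy as np, cv2
def K(c):
    f=240/np.tan(np.radians(c["vertical_fov"])/2)
    return np.array([[f,0,c["cx"]],[0,f,c["cy"]],[0,0,1]])
def save(c,name,box=None,scale=1):
    im=c["color"][:,:,::-1]
    if box: im=im[box[1]:box[3],box[0]:box[2]]
    if scale!=1: im=cv2.resize(im,None,fx=scale,fy=scale,interpolation=cv2.INTER_CUBIC)
    cv2.imwrite("pics/"+name,im)
def ray(c,uv):
    uv=np.asarray(uv,float).reshape(-1,1,2)
    n=cv2.undistortPoints(uv,K(c),np.array(c["dist_coeffs"],float)).reshape(-1,2)
    return n
def pt(c,u,v):
    z=c["z_map"][int(round(v)),int(round(u))]
    n=ray(c,(u,v))[0]
    return np.array(c["R"]).T@(np.array([n[0]*z,n[1]*z,z])-np.array(c["t"]))
def plane(c,u,v,h):
    n=ray(c,(u,v))[0]
    R=np.array(c["R"]);o=-R.T@np.array(c["t"]);d=R.T@np.array([n[0],n[1],1])
    return o+d*(h-o[2])/d[2]
def cloud(c,mask=None):
    zm=c["z_map"]; ok=zm>0
    if mask is not None: ok&=mask
    v,u=np.nonzero(ok)
    n=ray(c,np.stack([u,v],1)); z=zm[v,u]
    P=np.stack([n[:,0]*z,n[:,1]*z,z],1)
    return (P-np.array(c["t"]))@np.array(c["R"]), c["color"][v,u]
def proj(c,X):
    R=np.array(c["R"]);r,_=cv2.Rodrigues(R)
    p,_=cv2.projectPoints(np.asarray(X,float).reshape(-1,1,3),r,np.array(c["t"],float),K(c),np.array(c["dist_coeffs"],float))
    return p.reshape(-1,2)
E
python3 - <<'E'
from h import *
for n in ["scene","side","wrist"]:
    c=camera(n); save(c,n+"0.png"); print(n, -np.array(c["R"]).T@np.array(c["t"]),c["vertical_fov"])
print({k:np.round(v,3) for k,v in sense().items()})
E
```

```text
pics
scene [0.93962594 0.57907911 0.6792191 ] 55.67999909177654
side [ 0.454438   -0.54400395  0.73327371] 54.722553258154186
wrist [ 0.22479745 -0.66537451  0.38373974] 69.32592752812894
{'time_s': np.float64(0.15), 'qpos': array([-1.37 ,  0.379,  1.735,  0.   ,  1.028, -0.033]), 'qvel': array([ 0.001, -0.002, -0.002, -0.   , -0.   ,  0.   ]), 'effort': array([ 0.0000e+00, -7.6411e+01, -4.3466e+01,  6.5000e-02,  4.1000e-02,
       -0.0000e+00]), 'position': array([ 0.162, -0.681,  0.213]), 'ee_rot': array([-0.082, -0.702, -0.083,  0.702]), 'wrist_force': array([ 0.227, -1.043, -0.33 ]), 'torque': array([ 0.021, -0.013,  0.023]), 'opening': np.float64(0.091)}
```

View pics/scene0.png

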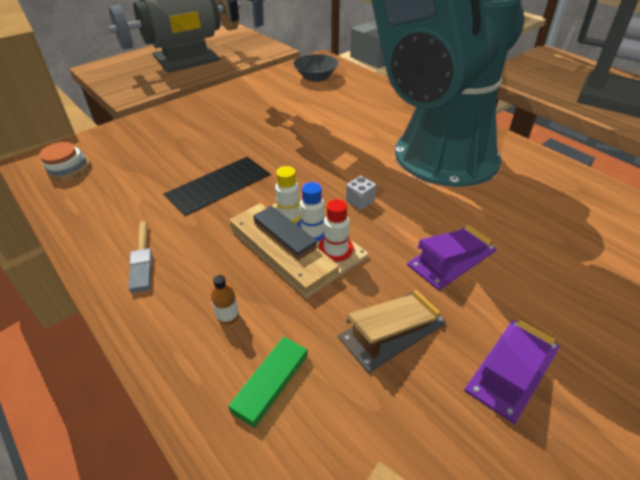

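View pics/side0.png

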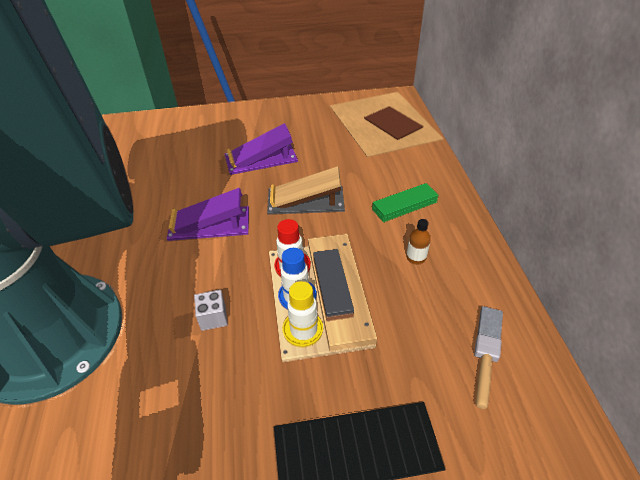

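View pics/wrist0.png

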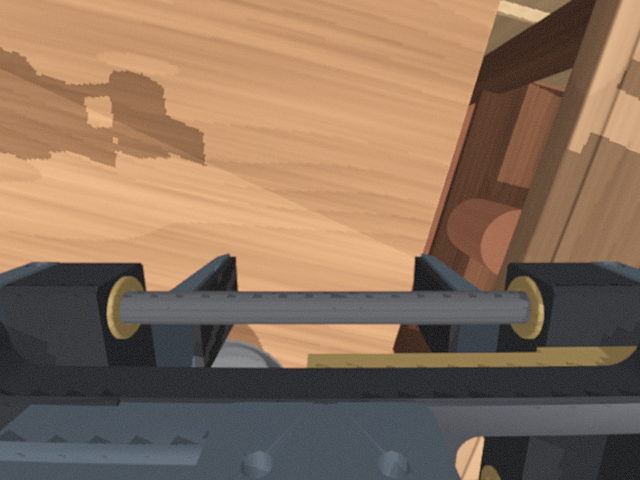

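Scene picture: the real pale-decked stand is at (392,330); purple look-alikes are at (452,255) and (512,368). The real dark stone is on the shelf at (287,230), with a green look-alike at (270,380). Jars run yellow (287,195), blue (312,212), red (337,230). The mat is at (218,185) and the bottle at (225,300).

Run:
```python
from h import *
s=camera("scene"); d=camera("side")
out={}
for c,l in ((s,"scene"),(d,"side")):
  save(c,"crop_"+l+".png",(220,150,460,370) if l=="scene" else (250,150,400,370),2.5 if l=="scene" else 2.6)
  for n in ["jar_red","jar_yellow","jar_blue","stone","stand","mat","oil_bottle","dish_red","dish_yellow","dish_blue"]:
    r=silhouettes(c,n)
    for k in r[:3]:
      P,col=cloud(c,k["mask"]); 
      if len(P)<10: continue
      md=np.median(P,0); print(l,n,round(k["p"],2),np.round(k["xy"]),len(P),"med",md.round(3),"lo",np.percentile(P,3,0).round(3),"hi",np.percentile(P,97,0).round(3),np.median(col,0))
```

```text
scene jar_yellow 0.58 [287. 193.] 1028 med [ 0.492 -0.057  0.088] lo [ 0.466 -0.083  0.027] hi [ 0.507 -0.047  0.132] [134.  135.  108.5]
scene jar_blue 0.7 [313. 207.] 1156 med [0.489 0.022 0.087] lo [ 0.464 -0.007  0.023] hi [0.503 0.032 0.132] [120. 125. 123.]
scene stone 0.89 [287. 228.] 1652 med [0.554 0.012 0.059] lo [ 0.525 -0.07   0.038] hi [0.573 0.074 0.061] [87. 93. 94.]
scene stone 0.71 [267. 382.] 3135 med [0.769 0.243 0.026] lo [0.693 0.205 0.006] hi [0.831 0.278 0.028] [ 52. 172.  79.]
scene stand 0.83 [386. 331.] 4711 med [0.56  0.307 0.029] lo [0.456 0.256 0.006] hi [0.618 0.34  0.073] [150. 118.  85.]
scene stand 0.67 [448. 257.] 3219 med [0.341 0.264 0.027] lo [0.228 0.216 0.003] hi [0.392 0.295 0.073] [ 92.  44. 110.]
scene stand 0.61 [512. 372.] 5259 med [0.475 0.488 0.028] lo [0.36  0.439 0.006] hi [0.524 0.527 0.073] [120.  56. 143.]
scene mat 0.94 [212. 185.] 2613 med [ 0.546 -0.288  0.005] lo [ 0.422 -0.342  0.002] hi [ 0.655 -0.24   0.007] [51. 53. 50.]
scene oil_bottle 0.57 [225. 300.] 937 med [0.745 0.087 0.062] lo [0.724 0.069 0.009] hi [0.76  0.095 0.106
[... 1460 characters left out ...]
52 0.248 0.004] hi [0.613 0.323 0.071] [196. 152.  99.]
side mat 0.57 [362. 448.] 10657 med [ 0.545 -0.292  0.004] lo [ 0.421 -0.343  0.001] hi [ 0.656 -0.242  0.006] [27. 30. 29.]
side oil_bottle 0.91 [419. 244.] 755 med [0.735 0.061 0.06 ] lo [0.72  0.052 0.008] hi [0.755 0.079 0.105] [150.  87.  31.]
side dish_red 0.18 [302. 340.] 444 med [ 0.473 -0.092  0.015] lo [ 0.447 -0.11   0.012] hi [ 0.515 -0.055  0.022] [235.5 207.   22. ]
side dish_yellow 0.72 [301. 338.] 443 med [ 0.474 -0.091  0.015] lo [ 0.447 -0.11   0.012] hi [ 0.515 -0.059  0.022] [235. 206.  22.]
side dish_blue 0.48 [282. 296.] 94 med [0.452 0.003 0.016] lo [ 0.446 -0.016  0.012] hi [0.515 0.019 0.022] [ 30.   90.  199.5]
```

```bash
cat > fit.py <<'E'
from h import *
from scipy.optimize import least_squares
def circ(P,r=None):
    c0=P[:,:2].mean(0)
    if r is None: 
        f=lambda p:np.hypot(*(P[:,:2]-p[:2]).T)-p[2]; p=least_squares(f,[*c0,.03],loss="soft_l1",f_scale=.001).x
    else:
        f=lambda p:np.hypot(*(P[:,:2]-p[:2]).T)-r; p=least_squares(f,c0,loss="soft_l1",f_scale=.001).x
    return p
def both():
    cs=[camera("scene"),camera("side")]
    return cs,[cloud(c) for c in cs]
COL=dict(red=(0,1,2),)
def colmask(C,n):
    hsv=cv2.cvtColor(C.reshape(-1,1,3).astype(np.uint8),cv2.COLOR_RGB2HSV).reshape(-1,3).astype(int)
    h,s=hsv[:,0],hsv[:,1]
    hm={"red":(h<8)|(h>172),"yellow":(h>22)&(h<34),"blue":(h>98)&(h<122)}[n]
    return hm&(s>140)&(hsv[:,2]>50)
E
cat > meas.py <<'E'
from fit import *
cs,cl=both()
for (P,C),l in zip(cl,["scene","side"]):
  reg=(P[:,0]>.4)&(P[:,0]<.62)&(P[:,1]>-.16)&(P[:,1]<.16)
  for n in ["red","yellow","blue"]:
    m=reg&colmask(C,n)
    q=P[m&(P[:,2]>.128)]; a=(q[:,:2].min(0)+q[:,:2].max(0))/2
    side=P[m&(P[:,2]>.1)&(P[:,2]<.125)]; 
    dr=P[m&(P[:,2]>.0175)&(P[:,2]<.025)]
    print(l,n,"top",len(q),a.round(4),q[:,2].max().round(4),"capside",len(side),circ(side,.02).round(4) if len(side)>10 else '',"rim",len(dr),circ(dr,.036).round(4) if len(dr)>10 else '')
  q=P[(P[:,0]>.5)&(P[:,0]<.6)&(abs(P[:,1])<.1)&(P[:,2]>.0565)&(P[:,2]<.065)]
  print(" stone",len(q),cv2.minAreaRect((q[:,:2]*1000).astype(np.float32)),q[:,2].mean())
  gr=(C.max(1).astype(int)<70)
  q=P[(P[:,0]>.38)&(P[:,0]<.7)&(P[:,1]>-.4)&(P[:,1]<-.2)&gr&(abs(P[:,2])<.012)]
  print(" mat",len(q),cv2.minAreaRect((q[:,:2]*1000).astype(np.float32)),np.median(q[:,2]))
  # stand deck
  m=(P[:,0]>.42)&(P[:,0]<.66)&(P[:,1]>.2)&(P[:,1]<.37)&(P[:,2]>.022)
  q=P[m]; A=np.c_[q[:,:2],np.ones(len(q))]
  w=np.ones(len(q),bool)
  for i in range(8):
    co=np.linalg.lstsq(A[w],q[w,2],rcond=None)[0]; r=abs(A@co-q[:,2]); w=r<max(.0025,np.percentile(r,60)*.5 if i<3 else 0)
  print(" deck",w.sum(),co.round(4),"slope deg",np.degrees(np.arctan(np.hypot(*co[:2]))),"yaw",np.degrees(np.arctan2(co[1],co[0])),cv2.minAreaRect((q[w][:,:2]*1000).astype(np.float32)))
  m=(P[:,0]>.42)&(P[:,0]<.66)&(P[:,1]>.2)&(P[:,1]<.37)&(P[:,2]>.004)
  print(" stand all",cv2.minAreaRect((P[m][:,:2]*1000).astype(np.float32)))
  m=(P[:,0]>.4)&(P[:,0]<.64)&(abs(P[:,1])<.2)&(P[:,2]>.007)&(P[:,2]<.04)
  print(" shelf",cv2.minAreaRect((P[m][:,:2]*1000).astype(np.float32)))
E
python3 meas.py
python3 - <<'E'
from rig import *; from scipy.spatial.transform import Rotation as R
q=sense()["ee_rot"]; print(R.from_quat([*q[1:],q[0]]).as_matrix().round(3))
E
```

```text
scene red top 222 [0.4769 0.0817] 0.1333 capside 158 [0.476  0.0808] rim 82 [0.4797 0.0834]
scene yellow top 167 [ 0.4829 -0.0721] 0.1336 capside 138 [ 0.4822 -0.0732] rim 14 [ 0.4789 -0.0723]
scene blue top 176 [0.4804 0.0074] 0.1338 capside 128 [0.4773 0.0064] rim 15 [0.4783 0.0058]
 stone 1303 ((536.3113403320312, 2.956329345703125), (73.93488311767578, 175.86634826660156), 0.9822574257850647) 0.05955726627482242
 mat 2409 ((535.8863525390625, -290.462890625), (107.89865112304688, 244.8945770263672), 89.79443359375) 0.004928672675389643
 deck 2090 [ 0.3575 -0.028  -0.1353] slope deg 19.72531969348601 yaw -4.478797704621882 ((535.0122680664062, 294.71795654296875), (65.24474334716797, 155.8079376220703), 83.24661254882812)
 stand all ((540.3468017578125, 288.6817932128906), (237.7021026611328, 152.05397033691406), 1.1969892978668213)
 shelf ((520.5128173828125, 5.2006683349609375), (171.97555541992188, 266.15142822265625), 1.1375981569290161)
side red top 234 [0.4771 0.0789] 0.1335 capside 187 [0.4774 0.081 ] rim 66 [0.4796 0.0813]
side yellow top 340 [ 0.4832 -0.0742] 0.1327 capsi
[... 192 characters left out ...]
), (72.81967163085938, 165.4540252685547), 0.0557992123067379) 0.058577216242357975
 mat 10465 ((538.1004028320312, -291.6400146484375), (112.47149658203125, 250.46778869628906), 89.60243225097656) 0.00371672231084179
 deck 1081 [ 0.3612 -0.0315 -0.1379] slope deg 19.930209159929042 yaw -4.977246121992614 ((538.5435180664062, 293.36517333984375), (69.99640655517578, 148.9225311279297), 83.77014923095703)
 stand all ((555.6102294921875, 290.3039245605469), (129.6145477294922, 223.93170166015625), 83.47520446777344)
 shelf ((520.5391845703125, 3.970977783203125), (170.4747314453125, 264.9266052246094), 0.6563057899475098)
[[ 0.     0.232 -0.973]
 [-0.    -0.973 -0.232]
 [-1.     0.    -0.   ]]
```

View pics/crop_scene.png

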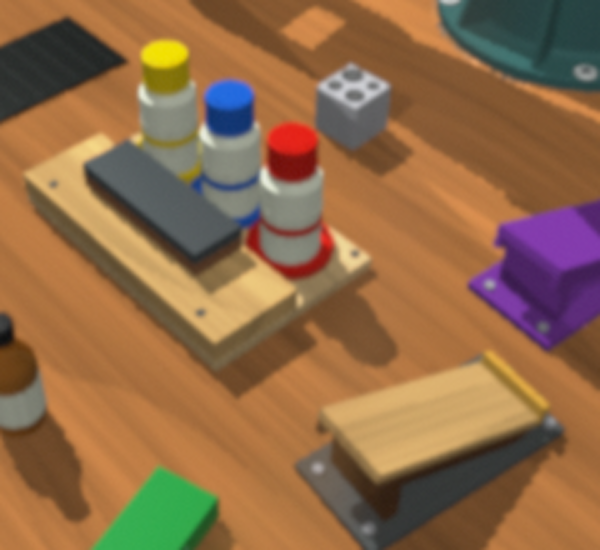

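View pics/crop_side.png

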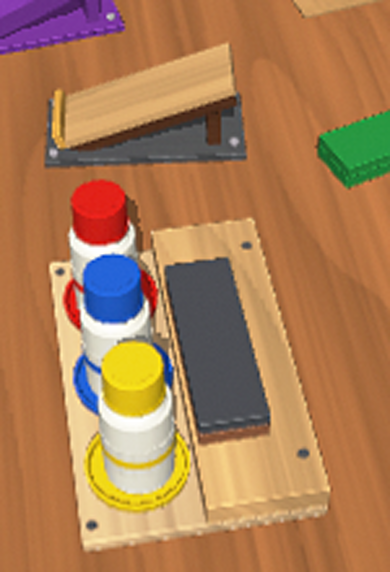

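Both crops confirm my choice: the pale deck has the brass ledge at its low end (scene crop right, about (515,380)). The dark grey stone lies behind the jars on the back tier. I'll fetch yellow first.

```bash
python3 -m inch '{"translation":[[0.02,0.04,0],[0.04,0.08,0],[0.06,0.12,0],[0.08,0.16,0],[0.1,0.2,0],[0.12,0.24,0],[0.14,0.28,0],[0.16,0.32,0],[0.18,0.36,0],[0.2,0.4,0]],"angular":[[0,0,0.134],[0,0,0.268],[0,0,0.402],[0,0,0.536],[0,0,0.67],[0,0,0.804],[0,0,0.938],[0,0,1.072],[0,0,1.205],[0,0,1.337]],"jaw":[0.091,0.091,0.091,0.091,0.08,0.07,0.07,0.07,0.07,0.07]}' 20
python3 -m inch '{"translation":[[0.024,0.04,0],[0.048,0.08,0],[0.072,0.12,0],[0.096,0.16,0],[0.121,0.208,0],[0.121,0.208,0]],"angular":[[0,0,0],[0,0,0],[0,0,0],[0,0,0],[0,0,0],[0,0,0]],"jaw":[0.07,0.07,0.07,0.07,0.07,0.07]}'
```

```text
time_s: 2.35
position: [0.3627, -0.2794, 0.2142]
ee_rot: [0.502, 0.499, 0.501, -0.499]
wrist_force: [0.5, -0.4, -0.5]
opening: 0.0701
time_s: 2.95
position: [0.485, -0.0693, 0.2142]
ee_rot: [0.501, 0.499, 0.501, -0.499]
wrist_force: [-0.5, -0.8, -0.3]
opening: 0.0697
```

```bash
python3 -m inch '{"translation":[[0,-0.001,-0.03],[0,-0.002,-0.06],[0,-0.002,-0.085],[0,-0.002,-0.1]],"angular":[[0,0,0],[0,0,0],[0,0,0],[0,0,0]],"jaw":[0.07,0.07,0.07,0.07]}'
python3 - <<'E'
from h import *
c=camera("wrist"); save(c,"w1.png"); c=camera("side"); save(c,"s1.png",(200,150,440,400),2.4)
print(sense()["position"])
E
```

```text
time_s: 3.35
position: [0.4821, -0.0752, 0.1122]
ee_rot: [0.499, 0.5, 0.5, -0.5]
wrist_force: [-1.0, -0.3, -0.0]
opening: 0.0699
[ 0.48174571 -0.07512049  0.11224   ]
```

View pics/w1.png

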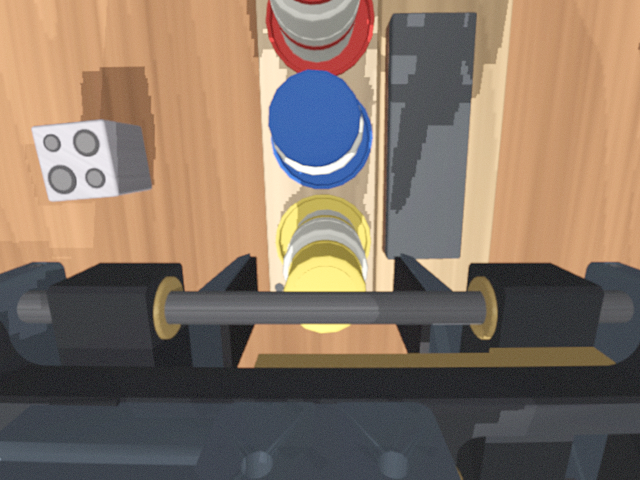

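View pics/s1.png

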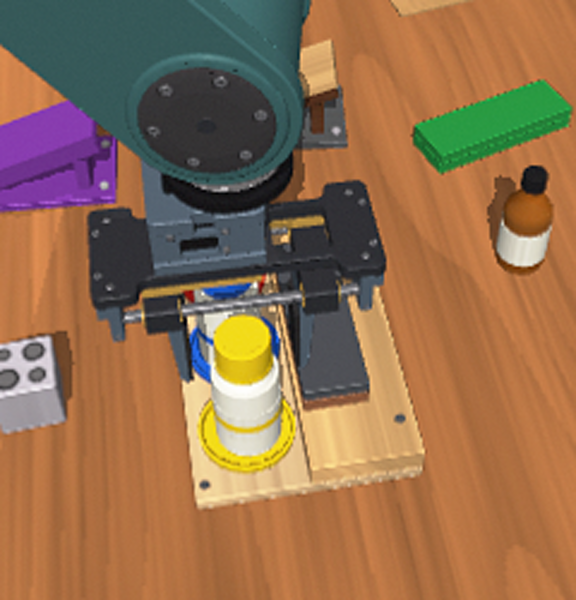

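Run:
```python
from h import *
c=camera("side")
print(((proj(c,[[.4475,-.075,.112],[.5165,-.075,.112],[.483,-.073,.130]])-[200,150])*2.4).round())
P,C=cloud(c)
m=(P[:,2]>.1)&(P[:,2]<.15)&(abs(P[:,1])<.2)&(P[:,0]>.42)&(P[:,0]<.56)&(C.max(1)<110)
for lo,hi in((.42,.46),(.5,.53)):
  q=P[m&(P[:,0]>lo)&(P[:,0]<hi)]; print(len(q),q.min(0).round(3),np.median(q,0).round(3))
c=camera("wrist");print((proj(c,[[.482,-.075,.112],[.483,-.073,.130],[.478,.006,.130]])).round())
```

```text
[[191. 360.]
 [290. 347.]
 [240. 335.]]
82 [ 0.438 -0.094  0.112] [ 0.443 -0.092  0.135]
124 [ 0.518 -0.094  0.11 ] [ 0.52  -0.091  0.132]
[[325. 285.]
 [327. 294.]
 [315. 119.]]
```

```bash
python3 -m inch '{"translation":[[0.0005,0.002,-0.008],[0.0005,0.002,-0.016],[0.0005,0.002,-0.016],[0.0005,0.002,-0.016],[0.0005,0.002,-0.016],[0.0005,0.002,-0.016],[0.0005,0.002,-0.016],[0.0005,0.002,-0.016],[0.0005,0.002,-0.016]],"angular":[[0,0,0],[0,0,0],[0,0,0],[0,0,0],[0,0,0],[0,0,0],[0,0,0],[0,0,0],[0,0,0]],"jaw":[0.07,0.07,0.06,0.05,0.04,0.036,0.034,0.034,0.034]}' 20
```

```text
time_s: 4.45
position: [0.4838, -0.073, 0.0981]
ee_rot: [0.5, 0.5, 0.5, -0.5]
wrist_force: [-0.8, 0.5, 2.5]
opening: 0.0395
```

```bash
python3 -m inch '{"translation":[[0,0,0.01],[0,0,0.03],[0,0,0.055],[0,-0.01,0.07],[-0.003,-0.035,0.07],[-0.008,-0.065,0.07],[-0.012,-0.095,0.07],[-0.016,-0.125,0.07],[-0.02,-0.155,0.07],[-0.024,-0.18,0.07]],"angular":[[0,0,0],[0,0,0],[0,0,0],[0,0,0],[0,0,0],[0,0,0],[0,0,0],[0,0,0],[0,0,0],[0,0,0]],"jaw":[0.034,0.034,0.034,0.034,0.034,0.034,0.034,0.034,0.034,0.034]}'
python3 -m inch '{"translation":[[-0.002,-0.02,0],[-0.004,-0.034,-0.01],[-0.004,-0.037,-0.03],[-0.004,-0.037,-0.05],[-0.004,-0.037,-0.065],[-0.004,-0.037,-0.073],[-0.004,-0.037,-0.077],[-0.004,-0.037,-0.0795],[-0.004,-0.037,-0.0795]],"angular":[[0,0,0],[0,0,0],[0,0,0],[0,0,0],[0,0,0],[0,0,0],[0,0,0],[0,0,0],[0,0,0]],"jaw":[0.034,0.034,0.034,0.034,0.034,0.034,0.034,0.034,0.034]}'
```

```text
time_s: 5.45
position: [0.4593, -0.2544, 0.1686]
ee_rot: [0.5, 0.5, 0.5, -0.5]
wrist_force: [0.4, 1.1, -1.3]
opening: 0.04
time_s: 6.35
position: [0.4559, -0.29, 0.0887]
ee_rot: [0.5, 0.5, 0.5, -0.5]
wrist_force: [0.6, 0.3, -2.2]
opening: 0.0394
```

```bash
python3 -m inch '{"translation":[[0,0,-0.001],[0,0,-0.0015],[0,0,-0.0015]],"angular":[[0,0,0],[0,0,0],[0,0,0]],"jaw":[0.034,0.034,0.034]}'
```

```text
time_s: 6.65
position: [0.4558, -0.29, 0.0872]
ee_rot: [0.5, 0.5, 0.5, -0.5]
wrist_force: [-0.1, 0.7, -2.7]
opening: 0.0394
```

```bash
python3 -m inch '{"translation":[[0,0,-0.0005],[0,0,-0.001],[0,0,-0.001]],"angular":[[0,0,0],[0,0,0],[0,0,0]],"jaw":[0.034,0.034,0.034]}'
```

```text
time_s: 6.95
position: [0.456, -0.2904, 0.087]
ee_rot: [0.5, 0.5, 0.5, -0.5]
wrist_force: [-5.4, 1.3, 15.4]
opening: 0.0394
```

Contact with the mat at TCP z≈0.087. I'll open, lift, and go to blue.

```bash
python3 -m inch '{"translation":[[0,0,0.0008],[0,0,0.0008],[0,0,0.0008],[0,0,0.0008],[0,0,0.02],[0,0,0.05],[0,0,0.07],[0,0.03,0.075],[0,0.07,0.075],[0,0.11,0.075]],"angular":[[0,0,0],[0,0,0],[0,0,0],[0,0,0],[0,0,0],[0,0,0],[0,0,0],[0,0,0],[0,0,0],[0,0,0]],"jaw":[0.045,0.055,0.065,0.07,0.07,0.07,0.07,0.07,0.07,0.07]}'
python3 - <<'E'
from h import *
c=camera("side"); save(c,"s2.png"); print(sense()["position"])
E
```

```text
time_s: 7.95
position: [0.4555, -0.179, 0.1612]
ee_rot: [0.5, 0.5, 0.5, -0.5]
wrist_force: [0.2, -0.8, -0.1]
opening: 0.0698
[ 0.45445909 -0.17477427  0.16053942]
```

View pics/s2.png

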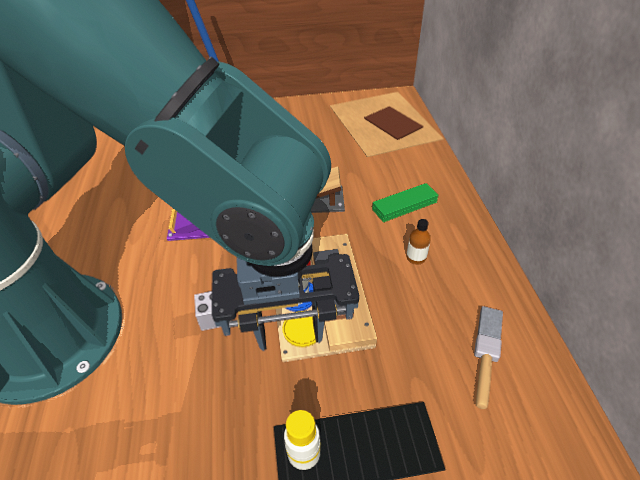

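Yellow stands on the mat at (303,440). Blue is next.

```bash
python3 -m inch '{"translation":[[0.005,0.04,0],[0.01,0.08,0],[0.015,0.12,0],[0.02,0.16,0],[0.023,0.182,0],[0.023,0.186,-0.01],[0.023,0.186,-0.035],[0.023,0.186,-0.055],[0.023,0.186,-0.063],[0.023,0.186,-0.063]],"angular":[[0,0,0],[0,0,0],[0,0,0],[0,0,0],[0,0,0],[0,0,0],[0,0,0],[0,0,0],[0,0,0],[0,0,0]],"jaw":[0.07,0.07,0.07,0.07,0.07,0.07,0.07,0.07,0.07,0.07]}'
python3 -m inch '{"translation":[[0,0,0],[0,0,0],[0,0,0],[0,0,0],[0,0,0],[0,0,0]],"angular":[[0,0,0],[0,0,0],[0,0,0],[0,0,0],[0,0,0],[0,0,0]],"jaw":[0.06,0.05,0.04,0.034,0.034,0.034]}'
```

```text
time_s: 9.0
position: [0.4778, 0.0055, 0.0968]
ee_rot: [-0.499, -0.5, -0.5, 0.501]
wrist_force: [0.3, 0.7, 0.5]
opening: 0.0699
time_s: 9.6
position: [0.4789, 0.006, 0.0983]
ee_rot: [0.5, 0.5, 0.5, -0.5]
wrist_force: [-1.6, 0.0, 7.2]
opening: 0.0395
```

```bash
python3 -m inch '{"translation":[[0,0,0.01],[0,0,0.03],[0,0,0.055],[0,-0.01,0.07],[0.008,-0.04,0.07],[0.018,-0.08,0.07],[0.027,-0.12,0.07],[0.036,-0.16,0.07],[0.045,-0.2,0.07],[0.053,-0.24,0.07]],"angular":[[0,0,0],[0,0,0],[0,0,0],[0,0,0],[0,0,0],[0,0,0],[0,0,0],[0,0,0],[0,0,0],[0,0,0]],"jaw":[0.034,0.034,0.034,0.034,0.034,0.034,0.034,0.034,0.034,0.034]}'
python3 -m inch '{"translation":[[0.006,-0.03,0],[0.0085,-0.05,-0.005],[0.0085,-0.056,-0.025],[0.0085,-0.056,-0.05],[0.0085,-0.056,-0.068],[0.0085,-0.056,-0.076],[0.0085,-0.056,-0.079],[0.0085,-0.056,-0.081],[0.0085,-0.056,-0.081]],"angular":[[0,0,0],[0,0,0],[0,0,0],[0,0,0],[0,0,0],[0,0,0],[0,0,0],[0,0,0],[0,0,0]],"jaw":[0.034,0.034,0.034,0.034,0.034,0.034,0.034,0.034,0.034]}'
```

```text
time_s: 10.6
position: [0.5317, -0.2356, 0.1684]
ee_rot: [0.5, 0.5, 0.5, -0.5]
wrist_force: [-0.1, 1.3, -2.1]
opening: 0.0396
time_s: 11.5
position: [0.5406, -0.2901, 0.0877]
ee_rot: [0.5, 0.5, 0.5, -0.5]
wrist_force: [0.6, 1.3, -2.1]
opening: 0.0395
```

```bash
python3 -m inch '{"translation":[[0,0,-0.0005],[0,0,-0.001],[0,0,-0.001]],"angular":[[0,0,0],[0,0,0],[0,0,0]],"jaw":[0.034,0.034,0.034]}'
```

```text
time_s: 11.8
position: [0.5408, -0.2903, 0.0874]
ee_rot: [0.5, 0.5, 0.5, -0.5]
wrist_force: [-2.7, 1.7, 10.8]
opening: 0.0395
```

```bash
python3 -m inch '{"translation":[[0,0,0.0005],[0,0,0.0005],[0,0,0.0005],[0,0,0.0005],[0,0,0.02],[0,0,0.05],[0,0,0.07],[-0.004,0.03,0.075],[-0.01,0.07,0.075],[-0.018,0.11,0.075]],"angular":[[0,0,0],[0,0,0],[0,0,0],[0,0,0],[0,0,0],[0,0,0],[0,0,0],[0,0,0],[0,0,0],[0,0,0]],"jaw":[0.045,0.055,0.065,0.07,0.07,0.07,0.07,0.07,0.07,0.07]}'
python3 -m inch '{"translation":[[-0.008,0.04,0],[-0.015,0.08,0],[-0.022,0.12,0],[-0.03,0.16,0],[-0.037,0.2,0],[-0.043,0.24,0],[-0.0455,0.258,0],[-0.0455,0.261,-0.005],[-0.0455,0.261,-0.03],[-0.0455,0.261,-0.055]],"angular":[[0,0,0],[0,0,0],[0,0,0],[0,0,0],[0,0,0],[0,0,0],[0,0,0],[0,0,0],[0,0,0],[0,0,0]],"jaw":[0.07,0.07,0.07,0.07,0.07,0.07,0.07,0.07,0.07,0.07]}'
python3 -m inch '{"translation":[[0,0,-0.008],[0,0,-0.008],[0,0,-0.008],[0,0,-0.008],[0,0,-0.008],[0,0,-0.008],[0,0,-0.008],[0,0,-0.008]],"angular":[[0,0,0],[0,0,0],[0,0,0],[0,0,0],[0,0,0],[0,0,0],[0,0,0],[0,0,0]],"jaw":[0.07,0.065,0.06,0.05,0.04,0.034,0.034,0.034]}'
```

```text
time_s: 12.8
position: [0.522, -0.1791, 0.1612]
ee_rot: [0.5, 0.5, 0.5, -0.5]
wrist_force: [0.2, 0.1, 0.7]
opening: 0.0699
time_s: 13.8
position: [0.4773, 0.0806, 0.1055]
ee_rot: [0.5, 0.5, 0.5, -0.5]
wrist_force: [0.4, -0.2, -0.6]
opening: 0.0704
time_s: 14.6
position: [0.477, 0.0811, 0.0985]
ee_rot: [0.5, 0.5, 0.5, -0.5]
wrist_force: [-1.7, -0.3, 7.4]
opening: 0.0395
```

```bash
python3 -m inch '{"translation":[[0,0,0.01],[0,0,0.03],[0,0,0.055],[0.005,-0.01,0.07],[0.02,-0.04,0.07],[0.04,-0.075,0.07],[0.06,-0.115,0.07],[0.08,-0.155,0.07],[0.1,-0.195,0.07],[0.12,-0.235,0.07]],"angular":[[0,0,0],[0,0,0],[0,0,0],[0,0,0],[0,0,0],[0,0,0],[0,0,0],[0,0,0],[0,0,0],[0,0,0]],"jaw":[0.034,0.034,0.034,0.034,0.034,0.034,0.034,0.034,0.034,0.034]}'
python3 -m inch '{"translation":[[0.015,-0.04,0],[0.025,-0.08,0],[0.0285,-0.115,0],[0.0285,-0.133,-0.008],[0.0285,-0.136,-0.03],[0.0285,-0.136,-0.055],[0.0285,-0.136,-0.07],[0.0285,-0.136,-0.078],[0.0285,-0.136,-0.0815],[0.0285,-0.136,-0.0815]],"angular":[[0,0,0],[0,0,0],[0,0,0],[0,0,0],[0,0,0],[0,0,0],[0,0,0],[0,0,0],[0,0,0],[0,0,0]],"jaw":[0.034,0.034,0.034,0.034,0.034,0.034,0.034,0.034,0.034,0.034]}'
```

```text
time_s: 15.6
position: [0.5971, -0.1558, 0.1685]
ee_rot: [0.5, 0.5, 0.5, -0.5]
wrist_force: [-0.1, 1.9, -2.3]
opening: 0.0395
time_s: 16.6
position: [0.6257, -0.2899, 0.0874]
ee_rot: [0.5, 0.5, 0.5, -0.5]
wrist_force: [0.4, 0.1, -1.6]
opening: 0.0397
```

```bash
python3 -m inch '{"translation":[[0,0,-0.0005],[0,0,-0.0005],[0,0,-0.0005]],"angular":[[0,0,0],[0,0,0],[0,0,0]],"jaw":[0.034,0.034,0.034]}'
```

```text
time_s: 16.9
position: [0.6257, -0.29, 0.0871]
ee_rot: [0.5, 0.5, 0.5, -0.5]
wrist_force: [-2.4, 0.9, 6.2]
opening: 0.0396
```

Contact. I'll release, lift, move off and look.

```bash
python3 -m inch '{"translation":[[0,0,0.0003],[0,0,0.0003],[0,0,0.0003],[0,0,0.0003],[0,0,0.02],[0,0,0.05],[0,0,0.08],[-0.02,0.02,0.11],[-0.05,0.04,0.13],[-0.08,0.06,0.15]],"angular":[[0,0,0],[0,0,0],[0,0,0],[0,0,0],[0,0,0],[0,0,0],[0,0,0],[0,0,0],[0,0,0],[0,0,0]],"jaw":[0.045,0.055,0.065,0.07,0.07,0.07,0.07,0.07,0.07,0.07]}'
cat > meas2.py <<'E'
from fit import *
cs,cl=both(); cs.append(camera("wrist")); cl.append(cloud(cs[2]))
import sys
tag=sys.argv[1]
for c,l in zip(cs,["scene","side","wrist"]): save(c,l+tag+".png")
for (P,C),l in zip(cl,["scene","side","wrist"]):
  print(l)
  for n in ["red","yellow","blue"]:
    m=colmask(C,n)
    reg=(P[:,0]>.4)&(P[:,0]<.66)&(P[:,1]>-.36)&(P[:,1]<.15)&m
    q=P[reg&(P[:,2]>.114)&(P[:,2]<.14)]
    if len(q)>20: print(" jar",n,len(q),((np.percentile(q,1,0)+np.percentile(q,99,0))/2).round(4))
    dr=P[reg&(P[:,2]>.0175)&(P[:,2]<.026)&(P[:,1]>-.16)]
    if len(dr)>20: print(" dish",n,len(dr),circ(dr).round(4))
  q=P[(P[:,0]>.5)&(P[:,0]<.6)&(abs(P[:,1])<.1)&(P[:,2]>.0565)&(P[:,2]<.0625)]
  if len(q)>20:
    r=cv2.minAreaRect((q[:,:2]*1000).astype(np.float32)); print(" stone",len(q),np.round(r[0],1),np.round(r[1],1),r[2],q[:,2].mean())
  m=(P[:,0]>.4)&(P[:,0]<.66)&(P[:,1]>.2)&(P[:,1]<.37)&(P[:,2]>.022)&(P[:,2]<.09)
  q=P[m]
  if len(q)>300:
   A=np.c_[q[:,:2],np.ones(len(q))]
   w=np.ones(len(q),bool)
   for i in range(12):
    co=np.linalg.lstsq(A[w],q[w,2],rcond=None)[0]; rr=abs(A@co-q[:,2]); w=rr<(.006 if i<4 else .002)
   r=cv2.minAreaRect((q[w][:,:2]*1000).astype(np.float32))
   print(" deck",w.sum(),co.round(4),"slope",np.degrees(np.arctan(np.hypot(*co[:2]))),"yaw",np.degrees(np.arctan2(co[1],co[0])),np.round(r[0],1),np.round(r[1],1),r[2])
  q=P[(P[:,0]>.4)&(P[:,0]<.66)&(P[:,1]>.22)&(P[:,1]<.37)&(P[:,2]>.004)&(P[:,2]<.012)]
  if len(q)>100:
   r=cv2.minAreaRect((q[:,:2]*1000).astype(np.float32));print(" foot",len(q),np.round(r[0],1),np.round(r[1],1),r[2],q[:,2].mean())
print(sense()["position"])
E
python3 meas2.py A
```

```text
time_s: 17.9
position: [0.5444, -0.2294, 0.2382]
ee_rot: [0.501, 0.5, 0.499, -0.5]
wrist_force: [0.7, -0.7, 0.8]
opening: 0.0701
scene
 jar red 171 [ 0.6257 -0.288   0.1188]
 dish red 156 [0.4792 0.0837 0.035 ]
 jar yellow 136 [ 0.4557 -0.2881  0.1186]
 dish yellow 126 [ 0.4808 -0.0727  0.035 ]
 jar blue 128 [ 0.5426 -0.2845  0.119 ]
 dish blue 79 [0.4802 0.0055 0.0341]
 stone 1231 [547.9  -0.6] [ 51.9 152.7] 1.1077791452407837 0.05943063392870749
 deck 2008 [ 0.3591 -0.025  -0.137 ] slope 19.79899910376027 yaw -3.975417318387936 [535.9 294.5] [ 65.3 154.8] 83.71446228027344
 foot 1570 [533.2 305.8] [109.7 249. ] 83.49976348876953 0.008876426746985492
side
 jar red 621 [ 0.6247 -0.29    0.1183]
 dish red 32 [0.4857 0.0809 0.0412]
 jar yellow 669 [ 0.4554 -0.2906  0.118 ]
 dish yellow 173 [ 0.4813 -0.0748  0.0354]
 jar blue 662 [ 0.5404 -0.2901  0.1181]
 dish blue 25 [0.4855 0.0033 0.0399]
 stone 208 [555.7 -56.6] [43.9 36.9] 89.95536804199219 0.05853656044564149
 foot 307 [472.3 277.4] [ 70. 131.] 42.754722595214844 0.007183859089343141
wrist
 dish yellow 31 [ 0.4793 -0.0739  0.0336]
 jar blue 343 [ 0.5391 -0.2742  0.1176]
 dish blue 247 [0.4796 0.0029 0.0345]
 stone 3374 [547.6 -50.2] [49.4 53.4] 1.0906060934066772 0.05858646216125603
[ 0.54487825 -0.22955152  0.23879736]
```

View pics/sideA.png

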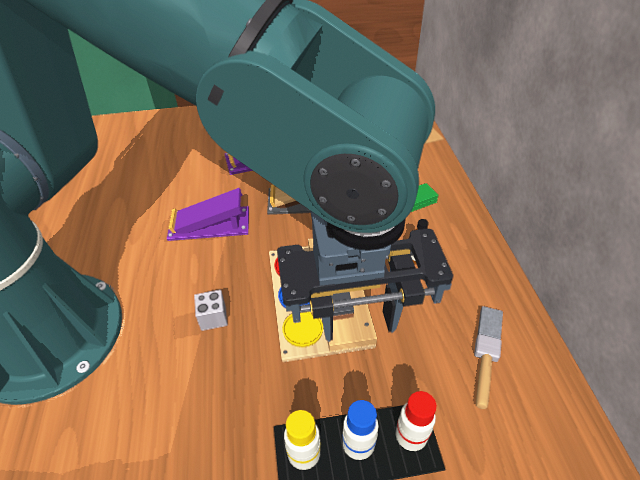

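View pics/wristA.png

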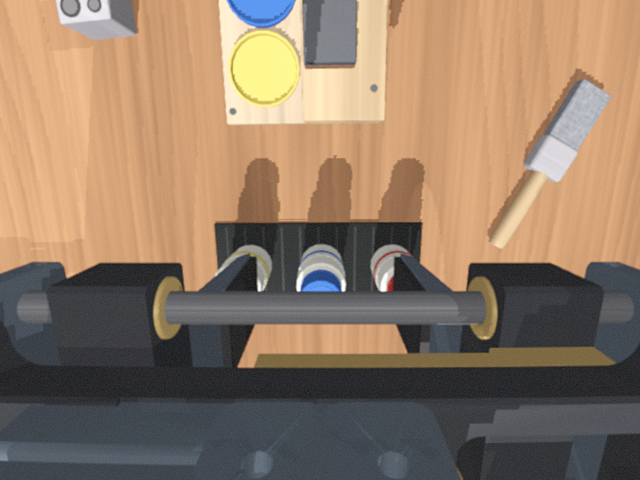

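All three jars stand on the mat: (303,440), (361,432), (417,420). Next I'll view the stand and the stone from above with the wrist camera.

```bash
python3 -m inch '{"translation":[[0,0.04,0.01],[0,0.08,0.02],[0,0.12,0.03],[0,0.16,0.04],[0,0.2,0.05],[0,0.24,0.06],[0,0.28,0.06],[0,0.32,0.06],[0,0.33,0.06],[0,0.33,0.06]],"angular":[[0,0,0],[0,0,0],[0,0,0],[0,0,0],[0,0,0],[0,0,0],[0,0,0],[0,0,0],[0,0,0],[0,0,0]],"jaw":[0.07,0.07,0.07,0.07,0.07,0.07,0.07,0.07,0.07,0.07]}'
python3 meas2.py B
```

```text
time_s: 19.05
position: [0.5456, 0.1011, 0.2961]
ee_rot: [0.501, 0.499, 0.501, -0.499]
wrist_force: [-1.1, 0.1, 0.4]
opening: 0.07
scene
 jar red 170 [ 0.625  -0.287   0.1187]
 dish red 165 [0.4791 0.0839 0.0348]
 jar yellow 139 [ 0.4562 -0.2879  0.1188]
 dish yellow 114 [ 0.4804 -0.0727  0.0349]
 jar blue 129 [ 0.5415 -0.2846  0.1188]
 dish blue 73 [0.4808 0.0058 0.0345]
 stone 1231 [ 5.479e+02 -4.000e-01] [ 52.1 151.9] 1.0246655941009521 0.05946316299602084
 deck 1992 [ 0.3588 -0.0254 -0.1367] slope 19.782602432394437 yaw -4.053280206713399 [535.6 294.5] [ 65.2 154.3] 83.61783599853516
 foot 1583 [530.7 307. ] [120.3 260.9] 86.76121520996094 0.00884768143783397
side
 jar red 623 [ 0.6248 -0.2902  0.1179]
 dish red 173 [0.4797 0.0812 0.0355]
 jar yellow 667 [ 0.4554 -0.2906  0.118 ]
 dish yellow 221 [ 0.4813 -0.0746  0.0355]
 jar blue 660 [ 0.5405 -0.2899  0.1183]
 dish blue 186 [0.4806 0.0032 0.0354]
 stone 1608 [548.3  -2. ] [ 50.2 150.9] 0.8896675705909729 0.058547167156127886
 deck 1022 [ 0.3607 -0.0408 -0.1348] slope 19.95043985452555 yaw -6.4592454440328515 [539.5 292.8] [ 70.5 147.5] 84.1488037109375
 foot 836 [533.5 291.9] [ 92.  180.2] 83.4926528930664 0.0074787545175476295
wrist
 dish red 359 [0.4782 0.0827 0.0349]
 dish yellow 47 [ 0.4799 -0.0742  0.0338]
 dish blue 136 [0.4791 0.0059 0.0342]
 stone 3102 [545.5  -1.8] [ 49.2 150.9] 0.7835785746574402 0.05864734978903173
 deck 8176 [ 0.3619 -0.0411 -0.1346] slope 20.01486234281408 yaw -6.485458010837816 [537.  293.9] [ 64.8 149.2] 83.6850357055664
 foot 2537 [531.6 294.3] [ 88.6 181. ] 83.16630554199219 0.007667855436890255
[0.54546932 0.0990067  0.29590426]
```

View pics/wristB.png

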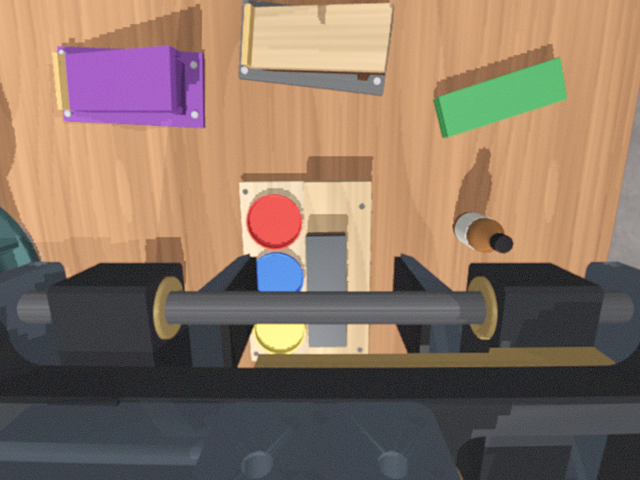

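Wrist view: pale stand at the top (318,42) with its brass ledge on the left (248,35), the empty dishes, and the stone at (327,290). Now the stone.

```bash
python3 -m inch '{"translation":[[0.001,-0.03,-0.03],[0.002,-0.06,-0.06],[0.003,-0.09,-0.09],[0.003,-0.1015,-0.125],[0.003,-0.1015,-0.165],[0.003,-0.1015,-0.2],[0.003,-0.1015,-0.225],[0.003,-0.1015,-0.24],[0.003,-0.1015,-0.24],[0.003,-0.1015,-0.24]],"angular":[[0,0,0.016],[0,0,0.016],[0,0,0.016],[0,0,0.016],[0,0,0.016],[0,0,0.016],[0,0,0.016],[0,0,0.016],[0,0,0.016],[0,0,0.016]],"jaw":[0.07,0.07,0.07,0.07,0.07,0.07,0.07,0.07,0.07,0.07]}'
python3 - <<'E'
from h import *
c=camera("scene"); save(c,"sc3.png",(200,150,400,320),3.8); c=camera("side"); save(c,"sd3.png",(230,200,430,370),3.8); print(sense()["position"])
E
```

```text
time_s: 20.2
position: [0.5487, -0.002, 0.0567]
ee_rot: [0.504, 0.496, 0.504, -0.496]
wrist_force: [0.1, 0.3, 0.1]
opening: 0.0697
[ 0.54917851 -0.00170582  0.05733513]
```

View pics/sd3.png

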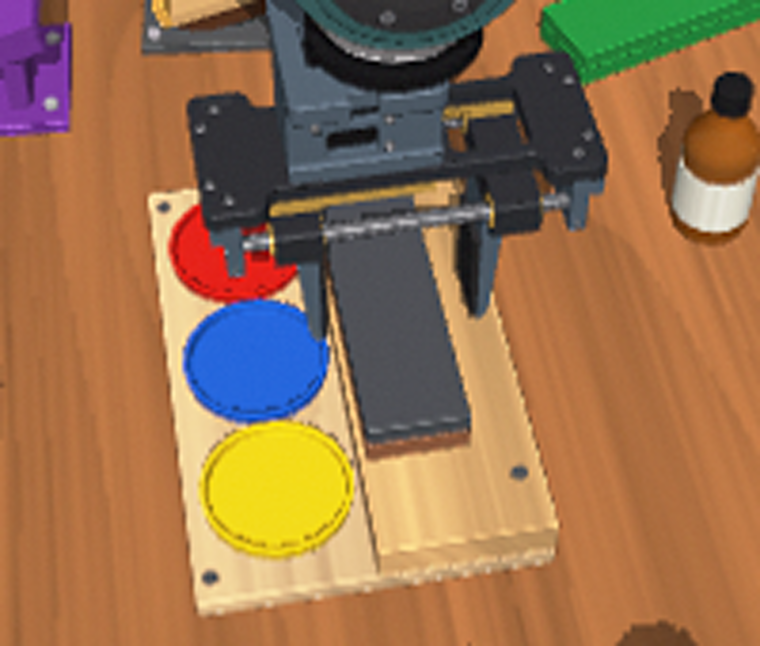

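The fingers straddle the stone, with tips at about (318,335) and (480,315). I'll lower and grip.

```bash
python3 -m inch '{"translation":[[0,0,-0.009],[0,0,-0.017],[0,0,-0.017],[0,0,-0.017],[0,0,-0.017],[0,0,-0.017],[0,0,-0.017],[0,0,-0.017],[0,0,-0.017]],"angular":[[0,0,0],[0,0,0],[0,0,0],[0,0,0],[0,0,0],[0,0,0],[0,0,0],[0,0,0],[0,0,0]],"jaw":[0.07,0.07,0.065,0.058,0.052,0.046,0.044,0.044,0.044]}' 40
```

```text
time_s: 21.2
position: [0.5481, -0.0014, 0.039]
ee_rot: [0.504, 0.496, 0.504, -0.496]
wrist_force: [-1.7, 1.2, 2.1]
opening: 0.0497
```

```bash
python3 -m inch '{"translation":[[0,0,0.005],[0,0,0.02],[0,0,0.045],[0,0,0.075],[0,0,0.105],[0,0,0.13]],"angular":[[0,0,0],[0,0,0],[0,0,0],[0,0,0],[0,0,0],[0,0,0]],"jaw":[0.044,0.044,0.044,0.044,0.044,0.044]}'
python3 -m inch '{"translation":[[-0.003,0.03,0],[-0.006,0.06,0],[-0.009,0.09,0],[-0.012,0.12,0],[-0.015,0.15,0],[-0.018,0.18,0],[-0.021,0.21,0],[-0.024,0.24,0],[-0.027,0.27,0],[-0.029,0.2965,0]],"angular":[[0,0,0.144],[0,0,0.288],[0,0,0.432],[0,0,0.576],[0,0,0.72],[0,0,0.864],[0,0,1.008],[0,0,1.152],[0,0,1.296],[0,0,1.44]],"jaw":[0.044,0.044,0.044,0.044,0.044,0.044,0.044,0.044,0.044,0.044]}'
python3 -m inch '{"translation":[[0,0,0],[0,0,0],[0,0,0],[0,0,0],[0,0,0],[0,0,0]],"angular":[[0,0,0],[-0.01,-0.087,0],[-0.02,-0.173,0],[-0.03,-0.26,0],[-0.04,-0.347,0],[-0.04,-0.347,0]],"jaw":[0.044,0.044,0.044,0.044,0.044,0.044]}'
python3 - <<'E'
from h import *
from scipy.spatial.transform import Rotation as R
for n in ("scene","side"):
  c=camera(n); save(c,n+"4.png",(280,180,500,400) if n=="scene" else (200,100,400,260),2.7 if n=="scene" else 3.8)
s=sense(); q=s["ee_rot"];print(s["position"],s["wrist_force"],s["opening"],s["qpos"].round(2) if hasattr(s["qpos"],"round") else s["qpos"]); print(R.from_quat([*q[1:],q[0]]).as_matrix().round(4))
E
```

```text
time_s: 21.8
position: [0.5483, -0.0015, 0.1715]
ee_rot: [0.504, 0.496, 0.504, -0.496]
wrist_force: [0.8, 0.6, -4.9]
opening: 0.0496
time_s: 22.8
position: [0.5187, 0.2964, 0.17]
ee_rot: [0.706, 0.038, 0.706, -0.038]
wrist_force: [1.1, -1.0, -5.1]
opening: 0.0496
time_s: 23.4
position: [0.5174, 0.2943, 0.1688]
ee_rot: [0.818, 0.033, 0.572, -0.047]
wrist_force: [-1.1, -0.5, -5.4]
opening: 0.0498
[0.51900017 0.29486934 0.16953885] [-1.28779205 -0.2982298  -4.47928514] 0.05027676740149742 [ 0.58  0.19  2.11 -0.39  0.6  -0.58]
[[ 3.381e-01  1.151e-01  9.340e-01]
 [-3.910e-02  9.933e-01 -1.083e-01]
 [-9.403e-01  1.000e-04  3.404e-01]]
```

View pics/scene4.png

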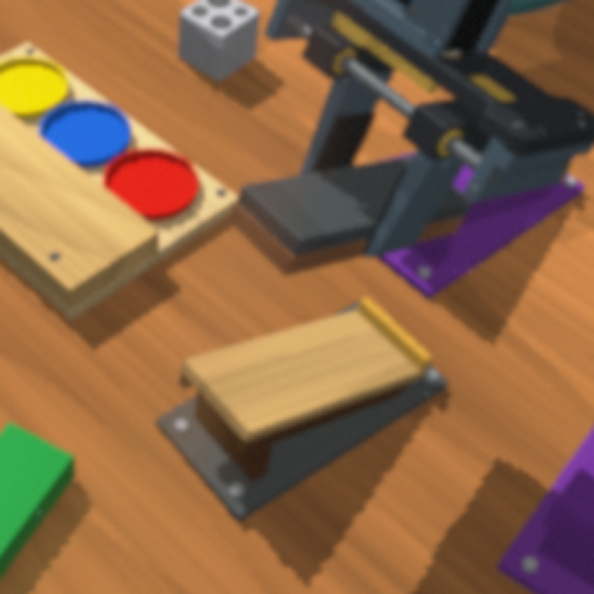

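View pics/side4.png

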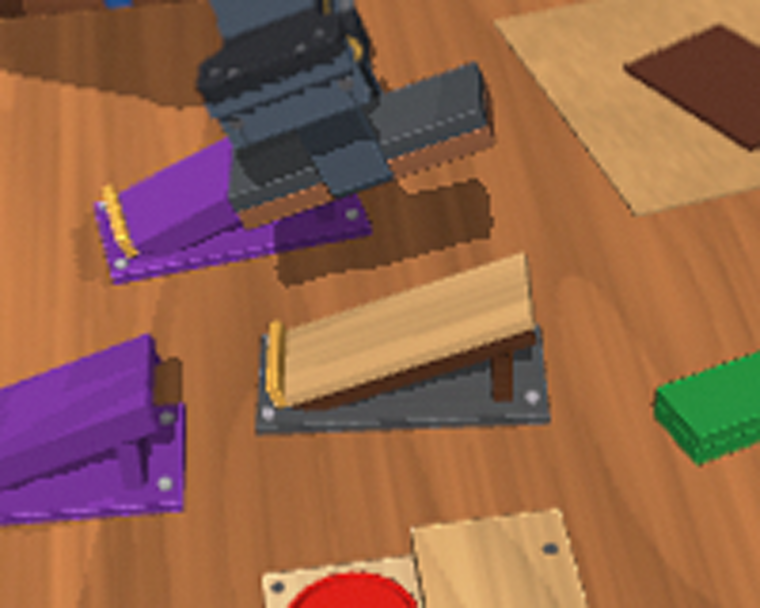

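The stone is held parallel to the deck. Next I'll check its in-hand offset.

Run:
```python
from h import *
from scipy.spatial.transform import Rotation as R
s=sense(); q=s["ee_rot"];M=R.from_quat([*q[1:],q[0]]).as_matrix(); p=np.array(s["position"])
for n in ("scene","side"):
  c=camera(n)
  P,C=cloud(c)
  L=(P-p)@M   # tool coords: x along fingers, y jaws, z = upslope-ish
  m=(abs(L[:,1])<.03)&(abs(L[:,2])<.1)&(L[:,0]>-.035)&(L[:,0]<.012)
  L=L[m]; print(n,len(L))
  o=L[(abs(L[:,2])>.025)&(abs(L[:,1])<.0275)]
  print(np.percentile(o,[.5,2,50,98,99.5],axis=0).round(4))
  top=o[(o[:,0]<-.014)&(o[:,0]>-.026)]
  A=np.c_[top[:,1:],np.ones(len(top))]; print("top plane slopes y,z,off",np.linalg.lstsq(A,top[:,0],rcond=None)[0].round(4)); print("rect yz",cv2.minAreaRect((top[:,1:]*1000).astype(np.float32)))
```

```text
scene 2183
[[-0.0218 -0.0238 -0.0721]
 [-0.0214 -0.0225 -0.0679]
 [-0.0189  0.011   0.0541]
 [ 0.0029  0.0264  0.0766]
 [ 0.004   0.0268  0.077 ]]
top plane slopes y,z,off [ 0.028   0.0058 -0.02  ]
rect yz ((1.3416080474853516, 1.5120925903320312), (51.41748046875, 152.1931915283203), 0.12285057455301285)
side 1218
[[-0.0215 -0.0269 -0.0722]
 [-0.0211 -0.0265 -0.0699]
 [-0.0181 -0.0199  0.0327]
 [ 0.0039  0.0216  0.0772]
 [ 0.0053  0.0236  0.0775]]
top plane slopes y,z,off [-0.0352 -0.0017 -0.0191]
rect yz ((-0.8020763397216797, 2.4180450439453125), (150.968505859375, 52.979881286621094), 89.41804504394531)
```

```bash
python3 -m inch '{"translation":[[0,0,-0.025],[-0.001,0,-0.055],[-0.0018,0,-0.0808],[0.0016,-0.0002,-0.09],[0.005,-0.0006,-0.0995],[0.008,-0.001,-0.1075],[0.0098,-0.0012,-0.1128],[0.0108,-0.0013,-0.1156],[0.0108,-0.0013,-0.1156],[0.0108,-0.0013,-0.1156]],"angular":[[0,0,0],[0,0,0],[0,0,0],[0,0,0],[0,0,0],[0,0,0],[0,0,0],[0,0,0],[0,0,0],[0,0,0]],"jaw":[0.044,0.044,0.044,0.044,0.044,0.044,0.044,0.044,0.044,0.044]}'
python3 - <<'E'
from h import *
for n in ("scene","side"):
  c=camera(n); save(c,n+"5.png",(300,240,480,400) if n=="scene" else (230,130,380,240),3.6 if n=="scene" else 5)
s=sense();print(s["position"],s["wrist_force"])
E
```

```text
time_s: 24.6
position: [0.5301, 0.2939, 0.0537]
ee_rot: [0.818, 0.033, 0.572, -0.047]
wrist_force: [-0.1, -0.5, -5.4]
opening: 0.0497
[0.53010995 0.29389761 0.05379965] [ 0.26356915 -0.65335344 -4.63844721]
```

View pics/scene5.png

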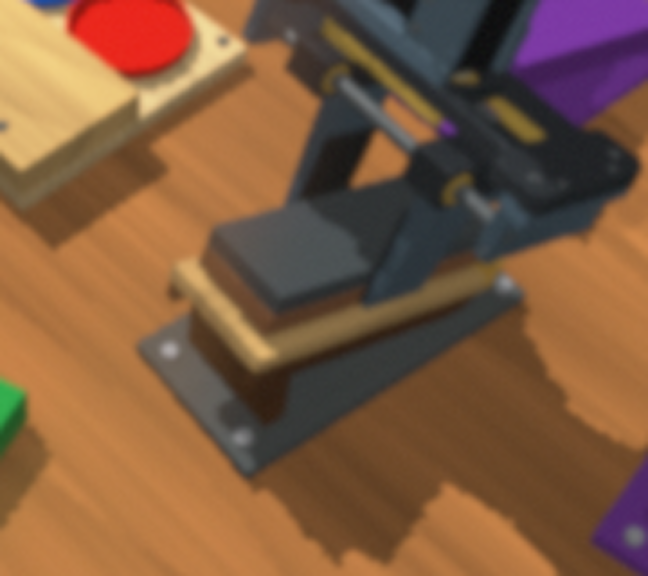

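View pics/side5.png

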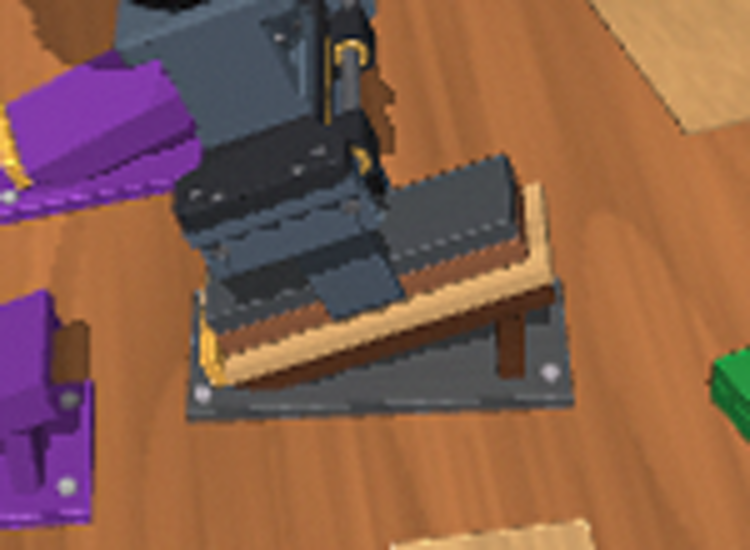

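Stone is just above the deck and roughly centred on it, beside the ledge. I'll feel downward along the deck normal.

```bash
python3 -m inch '{"translation":[[0.0003,0,-0.001],[0.0007,-0.0001,-0.0019],[0.0007,-0.0001,-0.0019]],"angular":[[0,0,0],[0,0,0],[0,0,0]],"jaw":[0.044,0.044,0.044]}'
```

```text
time_s: 25.0
position: [0.5306, 0.2936, 0.0513]
ee_rot: [0.818, 0.033, 0.573, -0.047]
wrist_force: [-0.8, 0.0, -5.4]
opening: 0.0496
```

```bash
python3 -m inch '{"translation":[[0.0002,0,-0.0005],[0.0003,0,-0.001],[0.0003,0,-0.001]],"angular":[[0,0,0],[0,0,0],[0,0,0]],"jaw":[0.044,0.044,0.044]}'
```

```text
time_s: 25.3
position: [0.5309, 0.2936, 0.051]
ee_rot: [0.818, 0.033, 0.572, -0.047]
wrist_force: [-10.0, -3.0, 12.1]
opening: 0.0498
```

```bash
python3 -m inch '{"translation":[[-0.0007,0,0.0001],[-0.0014,0.0001,0],[-0.0018,0.0002,-0.0001]],"angular":[[0,0,0],[0,0,0],[0,0,0]],"jaw":[0.044,0.044,0.044]}'
```

```text
time_s: 25.6
position: [0.5293, 0.294, 0.0505]
ee_rot: [0.818, 0.033, 0.572, -0.047]
wrist_force: [-0.1, -1.2, -1.6]
opening: 0.0501
```

```bash
python3 -m inch '{"translation":[[0,0,0],[0,0,0],[0,0,0],[0,0,0],[-0.0017,0.0002,0.0047],[-0.0068,0.0008,0.0188],[-0.0136,0.0016,0.0376],[-0.0204,0.0024,0.0564],[-0.0272,0.0032,0.08],[-0.0272,0.0032,0.11]],"angular":[[0,0,0],[0,0,0],[0,0,0],[0,0,0],[0,0,0],[0,0,0],[0,0,0],[0,0,0],[0,0,0],[0,0,0]],"jaw":[0.052,0.056,0.062,0.066,0.068,0.07,0.07,0.07,0.07,0.07]}'
python3 -m inch '{"translation":[[0,-0.02,0.02],[0,-0.06,0.04],[0,-0.1,0.06],[0,-0.14,0.06],[0,-0.18,0.06],[0,-0.2,0.06]],"angular":[[0,0,0],[0,0,0],[0.01,0.087,0],[0.02,0.173,0],[0.03,0.26,0],[0.04,0.347,0]],"jaw":[0.07,0.07,0.07,0.07,0.07,0.07]}'
python3 - <<'E'
from h import *
from scipy.spatial.transform import Rotation as R
so=np.array([.5335,.2932,0]);yaw=np.radians(-6.6)
M=R.from_euler("z",yaw).as_matrix()@R.from_euler("y",-np.radians(20)).as_matrix()
o=so+R.from_euler("z",yaw).as_matrix()@np.array([-.0015,0,.0457])
for n in ("scene","side"):
  c=camera(n); save(c,n+"6.png",(300,240,480,400) if n=="scene" else (230,130,380,240),3.6 if n=="scene" else 5)
  P,C=cloud(c); L=(P-o)@M
  m=(abs(L[:,0])<.1)&(abs(L[:,1])<.035)&(L[:,2]>.021)&(L[:,2]<.03); T=L[m]
  A=np.c_[T[:,:2],np.ones(len(T))]; print(n,len(T),"plane",np.linalg.lstsq(A,T[:,2],rcond=None)[0].round(4),cv2.minAreaRect((T[:,:2]*1000).astype(np.float32)))
s=sense();print(s["position"],s["wrist_force"],s["qpos"])
E
```

```text
time_s: 26.6
position: [0.5006, 0.2967, 0.1606]
ee_rot: [0.817, 0.032, 0.573, -0.047]
wrist_force: [0.4, 0.2, 0.2]
opening: 0.0701
time_s: 27.2
position: [0.5017, 0.0949, 0.2214]
ee_rot: [0.705, 0.042, 0.707, -0.04]
wrist_force: [0.6, 1.0, -0.7]
opening: 0.0699
scene 1616 plane [-0.0032 -0.0138  0.0255] ((0.0746917724609375, 1.4100570678710938), (151.70411682128906, 51.76650619506836), 0.18879009783267975)
side 497 plane [-0.0019  0.0087  0.0243] ((1.8742294311523438, -0.109588623046875), (148.77418518066406, 57.036460876464844), 0.7686157822608948)
[0.50307954 0.09492853 0.22104033] [-0.53271134  0.41777682  0.48153507] [ 1.40430098e-01  7.04218878e-02  2.10580949e+00  1.25918602e-03
  9.66627041e-01 -1.31335252e+00]
```

View pics/scene6.png

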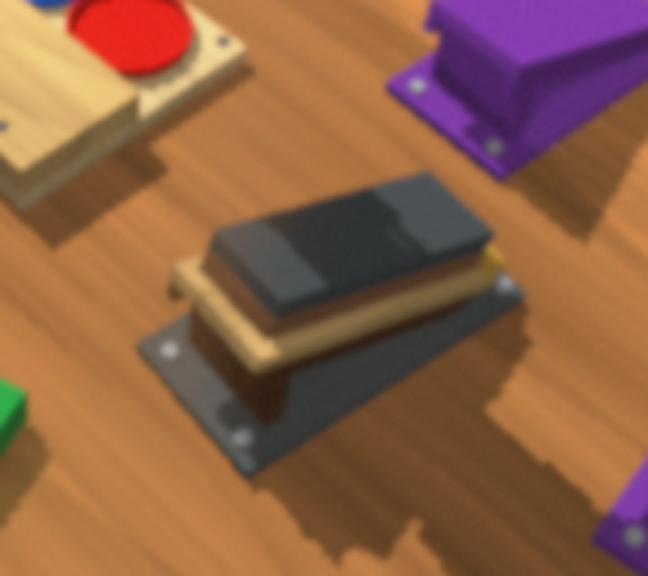

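View pics/side6.png

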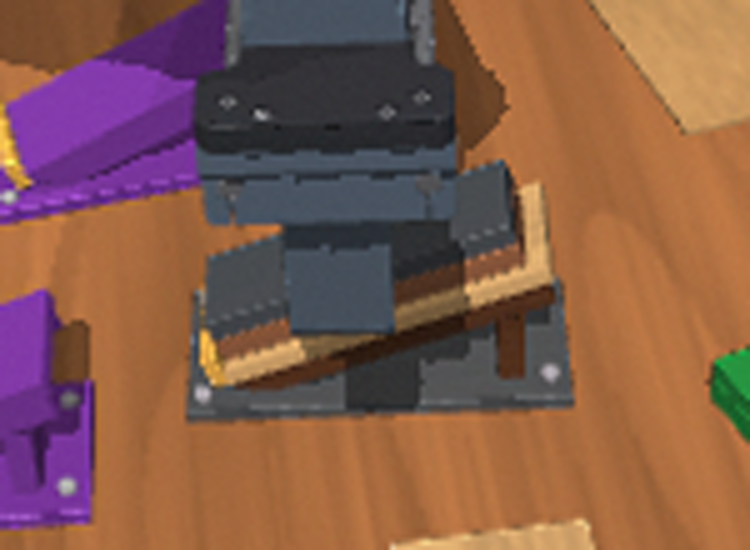

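The stone is seated: fit residual under 2 mm, about 0.5° in yaw, and parallel to the deck. Now the jars, red first.

```bash
python3 -m inch '{"translation":[[0.012,-0.038,0],[0.024,-0.077,0],[0.036,-0.115,0],[0.049,-0.154,0],[0.061,-0.192,0],[0.073,-0.231,0],[0.086,-0.269,0],[0.098,-0.308,0],[0.11,-0.346,0],[0.123,-0.385,0]],"angular":[[0,0,-0.146],[0,0,-0.291],[0,0,-0.437],[0,0,-0.582],[0,0,-0.728],[0,0,-0.874],[0,0,-1.019],[0,0,-1.165],[0,0,-1.31],[0,0,-1.456]],"jaw":[0.07,0.07,0.07,0.07,0.07,0.07,0.07,0.07,0.07,0.07]}' 20
python3 -m inch '{"translation":[[0,0,0],[0,0,0]],"angular":[[0,0,0],[0,0,0]],"jaw":[0.07,0.07]}'
python3 - <<'E'
from fit import *
c=camera("side"); P,C=cloud(c)
for n in ["red","yellow","blue"]:
    q=P[colmask(C,n)&(P[:,0]>.4)&(P[:,0]<.66)&(P[:,1]>-.36)&(P[:,1]<-.2)&(P[:,2]>.114)&(P[:,2]<.14)]
    print(n,len(q),((np.percentile(q,1,0)+np.percentile(q,99,0))/2).round(4))
print(sense()["position"],sense()["ee_rot"])
E
```

```text
time_s: 28.3
position: [0.6254, -0.2885, 0.2204]
ee_rot: [0.499, 0.501, 0.498, -0.501]
wrist_force: [0.6, 0.3, 0.1]
opening: 0.0702
time_s: 28.5
position: [0.625, -0.2876, 0.2201]
ee_rot: [0.5, 0.5, 0.5, -0.5]
wrist_force: [0.3, 0.2, 0.1]
opening: 0.07
red 617 [ 0.6247 -0.2901  0.1181]
yellow 667 [ 0.4553 -0.2905  0.1181]
blue 654 [ 0.5406 -0.2898  0.1182]
[ 0.6247817  -0.28689036  0.22007751] [ 0.50032521  0.49959141  0.50047493 -0.4996078 ]
```

```bash
python3 -m inch '{"translation":[[0,-0.002,-0.03],[0,-0.0025,-0.065],[0,-0.0025,-0.1],[0,-0.0025,-0.12],[0,-0.0025,-0.133],[0,-0.0025,-0.133],[0,-0.0025,-0.133]],"angular":[[0,0,0],[0,0,0],[0,0,0],[0,0,0],[0,0,0],[0,0,0],[0,0,0]],"jaw":[0.07,0.07,0.07,0.07,0.07,0.07,0.07]}'
python3 -m inch '{"translation":[[0,0,0],[0,0,0],[0,0,0],[0,0,0],[0,0,0],[0,0,0]],"angular":[[0,0,0],[0,0,0],[0,0,0],[0,0,0],[0,0,0],[0,0,0]],"jaw":[0.06,0.05,0.04,0.034,0.034,0.034]}'
```

```text
time_s: 29.25
position: [0.6255, -0.2901, 0.0884]
ee_rot: [0.501, 0.5, 0.5, -0.5]
wrist_force: [-0.2, -0.6, 1.0]
opening: 0.0703
time_s: 29.85
position: [0.6251, -0.2906, 0.0876]
ee_rot: [0.5, 0.5, 0.5, -0.5]
wrist_force: [-0.6, -0.4, 5.0]
opening: 0.0391
```

```bash
python3 -m inch '{"translation":[[0,0,0.01],[0,0,0.03],[0,0.005,0.06],[-0.006,0.02,0.08],[-0.02,0.055,0.08],[-0.036,0.095,0.08],[-0.052,0.135,0.08],[-0.068,0.175,0.08],[-0.084,0.215,0.08],[-0.1,0.255,0.08]],"angular":[[0,0,0],[0,0,0],[0,0,0],[0,0,0],[0,0,0],[0,0,0],[0,0,0],[0,0,0],[0,0,0],[0,0,0]],"jaw":[0.034,0.034,0.034,0.034,0.034,0.034,0.034,0.034,0.034,0.034]}'
python3 -m inch '{"translation":[[-0.016,0.04,0],[-0.03,0.075,0],[-0.04,0.1,0],[-0.045,0.114,0],[-0.046,0.118,-0.01],[-0.046,0.118,-0.035],[-0.046,0.118,-0.055],[-0.046,0.118,-0.063],[-0.046,0.118,-0.067],[-0.046,0.118,-0.067]],"angular":[[0,0,0],[0,0,0],[0,0,0],[0,0,0],[0,0,0],[0,0,0],[0,0,0],[0,0,0],[0,0,0],[0,0,0]],"jaw":[0.034,0.034,0.034,0.034,0.034,0.034,0.034,0.034,0.034,0.034]}'
python3 -m inch '{"translation":[[0,0,-0.0005],[0,0,-0.001],[0,0,-0.001]],"angular":[[0,0,0],[0,0,0],[0,0,0]],"jaw":[0.034,0.034,0.034]}'
```

```text
time_s: 30.85
position: [0.524, -0.0341, 0.1677]
ee_rot: [0.5, 0.5, 0.5, -0.5]
wrist_force: [0.4, -0.1, -1.9]
opening: 0.0397
time_s: 31.85
position: [0.4792, 0.0821, 0.1002]
ee_rot: [-0.5, -0.5, -0.5, 0.5]
wrist_force: [0.3, -0.9, -1.3]
opening: 0.0399
time_s: 32.15
position: [0.4793, 0.0826, 0.0998]
ee_rot: [0.5, 0.5, 0.5, -0.5]
wrist_force: [-0.2, -0.4, -1.3]
opening: 0.0397
```

```bash
python3 -m inch '{"translation":[[0,0,-0.0005],[0,0,-0.001],[0,0,-0.001]],"angular":[[0,0,0],[0,0,0],[0,0,0]],"jaw":[0.034,0.034,0.034]}'
```

```text
time_s: 32.45
position: [0.4791, 0.0826, 0.0986]
ee_rot: [0.5, 0.5, 0.5, -0.5]
wrist_force: [-1.9, -0.5, 4.4]
opening: 0.0395
```

```bash
python3 -m inch '{"translation":[[0,0,0],[0,0,0],[0,0,0],[0,0,0],[0,0,0.02],[0,0,0.05],[0,0,0.07],[0.003,-0.02,0.075],[0.01,-0.06,0.075],[0.017,-0.1,0.075]],"angular":[[0,0,0],[0,0,0],[0,0,0],[0,0,0],[0,0,0],[0,0,0],[0,0,0],[0,0,0],[0,0,0],[0,0,0]],"jaw":[0.045,0.055,0.065,0.07,0.07,0.07,0.07,0.07,0.07,0.07]}'
python3 -m inch '{"translation":[[0.006,-0.04,0],[0.013,-0.08,0],[0.02,-0.12,0],[0.027,-0.16,0],[0.034,-0.2,0],[0.04,-0.24,0],[0.0445,-0.266,0],[0.0445,-0.2725,-0.008],[0.0445,-0.2725,-0.035],[0.0445,-0.2725,-0.06]],"angular":[[0,0,0],[0,0,0],[0,0,0],[0,0,0],[0,0,0],[0,0,0],[0,0,0],[0,0,0],[0,0,0],[0,0,0]],"jaw":[0.07,0.07,0.07,0.07,0.07,0.07,0.07,0.07,0.07,0.07]}'
python3 -m inch '{"translation":[[0,0,-0.015],[0,0,-0.0265],[0,0,-0.0265],[0,0,-0.0265],[0,0,-0.0265],[0,0,-0.0265],[0,0,-0.0265],[0,0,-0.0265],[0,0,-0.0265]],"angular":[[0,0,0],[0,0,0],[0,0,0],[0,0,0],[0,0,0],[0,0,0],[0,0,0],[0,0,0],[0,0,0]],"jaw":[0.07,0.07,0.07,0.06,0.05,0.04,0.034,0.034,0.034]}'
```

```text
time_s: 33.45
position: [0.4962, -0.0183, 0.1738]
ee_rot: [0.501, 0.5, 0.5, -0.499]
wrist_force: [0.6, 0.2, -0.2]
opening: 0.0698
time_s: 34.45
position: [0.5402, -0.2896, 0.1123]
ee_rot: [0.5, 0.5, 0.5, -0.5]
wrist_force: [0.3, -0.4, -1.0]
opening: 0.0702
time_s: 35.35
position: [0.5407, -0.2902, 0.0874]
ee_rot: [0.5, 0.5, 0.5, -0.5]
wrist_force: [-1.1, 1.0, 5.7]
opening: 0.0399
```

```bash
python3 -m inch '{"translation":[[0,0,0.01],[0,0,0.03],[0,0.005,0.06],[-0.003,0.02,0.08],[-0.01,0.055,0.08],[-0.018,0.095,0.08],[-0.027,0.135,0.08],[-0.036,0.175,0.08],[-0.044,0.215,0.08],[-0.052,0.25,0.08]],"angular":[[0,0,0],[0,0,0],[0,0,0],[0,0,0],[0,0,0],[0,0,0],[0,0,0],[0,0,0],[0,0,0],[0,0,0]],"jaw":[0.034,0.034,0.034,0.034,0.034,0.034,0.034,0.034,0.034,0.034]}'
python3 -m inch '{"translation":[[-0.005,0.025,0],[-0.008,0.04,0],[-0.0085,0.0445,-0.01],[-0.0085,0.0445,-0.035],[-0.0085,0.0445,-0.055],[-0.0085,0.0445,-0.063],[-0.0085,0.0445,-0.067],[-0.0085,0.0445,-0.068],[-0.0085,0.0445,-0.068]],"angular":[[0,0,0],[0,0,0],[0,0,0],[0,0,0],[0,0,0],[0,0,0],[0,0,0],[0,0,0],[0,0,0]],"jaw":[0.034,0.034,0.034,0.034,0.034,0.034,0.034,0.034,0.034]}'
python3 -m inch '{"translation":[[0,0,-0.0005],[0,0,-0.0008],[0,0,-0.0008]],"angular":[[0,0,0],[0,0,0],[0,0,0]],"jaw":[0.034,0.034,0.034]}'
```

```text
time_s: 36.35
position: [0.4877, -0.0383, 0.1672]
ee_rot: [0.5, 0.5, 0.5, -0.5]
wrist_force: [0.7, 0.6, -1.5]
opening: 0.0401
time_s: 37.25
position: [0.4804, 0.0043, 0.0993]
ee_rot: [0.5, 0.5, 0.5, -0.5]
wrist_force: [-0.1, -0.2, -2.5]
opening: 0.0398
time_s: 37.55
position: [0.4802, 0.0045, 0.0984]
ee_rot: [0.5, 0.5, 0.5, -0.5]
wrist_force: [0.1, -0.9, -0.8]
opening: 0.0396
```

```bash
python3 -m inch '{"translation":[[0,0,-0.0005],[0,0,-0.0008],[0,0,-0.0008]],"angular":[[0,0,0],[0,0,0],[0,0,0]],"jaw":[0.034,0.034,0.034]}'
```

```text
time_s: 37.85
position: [0.4805, 0.0045, 0.0983]
ee_rot: [0.5, 0.5, 0.5, -0.5]
wrist_force: [-6.5, -0.8, 17.9]
opening: 0.0396
```

```bash
python3 -m inch '{"translation":[[0,0,0.0006],[0,0,0.0006],[0,0,0.0006],[0,0,0.0006],[0,0,0.02],[0,0,0.05],[0,0,0.07],[-0.001,-0.02,0.075],[-0.004,-0.06,0.075],[-0.007,-0.1,0.075]],"angular":[[0,0,0],[0,0,0],[0,0,0],[0,0,0],[0,0,0],[0,0,0],[0,0,0],[0,0,0],[0,0,0],[0,0,0]],"jaw":[0.045,0.055,0.065,0.07,0.07,0.07,0.07,0.07,0.07,0.07]}'
python3 -m inch '{"translation":[[-0.004,-0.04,0],[-0.008,-0.08,0],[-0.012,-0.12,0],[-0.016,-0.16,0],[-0.0175,-0.188,0],[-0.0175,-0.1945,-0.008],[-0.0175,-0.1945,-0.035],[-0.0175,-0.1945,-0.06],[-0.0175,-0.1945,-0.06]],"angular":[[0,0,0],[0,0,0],[0,0,0],[0,0,0],[0,0,0],[0,0,0],[0,0,0],[0,0,0],[0,0,0]],"jaw":[0.07,0.07,0.07,0.07,0.07,0.07,0.07,0.07,0.07]}'
python3 -m inch '{"translation":[[0,0,-0.015],[0,0,-0.025],[0,0,-0.025],[0,0,-0.025],[0,0,-0.025],[0,0,-0.025],[0,0,-0.025],[0,0,-0.025],[0,0,-0.025]],"angular":[[0,0,0],[0,0,0],[0,0,0],[0,0,0],[0,0,0],[0,0,0],[0,0,0],[0,0,0],[0,0,0]],"jaw":[0.07,0.07,0.07,0.06,0.05,0.04,0.034,0.034,0.034]}'
```

```text
time_s: 38.85
position: [0.473, -0.0963, 0.1726]
ee_rot: [0.501, 0.5, 0.5, -0.499]
wrist_force: [1.1, 0.2, -0.5]
opening: 0.0699
time_s: 39.75
position: [0.4537, -0.2882, 0.1092]
ee_rot: [0.498, 0.5, 0.502, -0.5]
wrist_force: [-0.7, 1.2, 0.6]
opening: 0.07
time_s: 40.65
position: [0.4556, -0.2901, 0.0875]
ee_rot: [0.5, 0.5, 0.5, -0.5]
wrist_force: [-1.5, -0.0, 3.2]
opening: 0.0397
```

```bash
python3 -m inch '{"translation":[[0,0,0.01],[0,0,0.03],[0,0.005,0.06],[0.002,0.02,0.08],[0.006,0.05,0.08],[0.01,0.085,0.08],[0.014,0.12,0.08],[0.018,0.155,0.08],[0.022,0.185,0.08],[0.025,0.208,0.08]],"angular":[[0,0,0],[0,0,0],[0,0,0],[0,0,0],[0,0,0],[0,0,0],[0,0,0],[0,0,0],[0,0,0],[0,0,0]],"jaw":[0.034,0.034,0.034,0.034,0.034,0.034,0.034,0.034,0.034,0.034]}'
python3 -m inch '{"translation":[[0.0005,0.008,0],[0.0005,0.008,-0.015],[0.0005,0.008,-0.035],[0.0005,0.008,-0.055],[0.0005,0.008,-0.063],[0.0005,0.008,-0.067],[0.0005,0.008,-0.068],[0.0005,0.008,-0.068]],"angular":[[0,0,0],[0,0,0],[0,0,0],[0,0,0],[0,0,0],[0,0,0],[0,0,0],[0,0,0]],"jaw":[0.034,0.034,0.034,0.034,0.034,0.034,0.034,0.034]}'
python3 -m inch '{"translation":[[0,0,-0.0005],[0,0,-0.0008],[0,0,-0.0008]],"angular":[[0,0,0],[0,0,0],[0,0,0]],"jaw":[0.034,0.034,0.034]}'
```

```text
time_s: 41.65
position: [0.4803, -0.0803, 0.1677]
ee_rot: [0.5, 0.5, 0.5, -0.5]
wrist_force: [0.2, -0.1, -2.1]
opening: 0.0397
time_s: 42.45
position: [0.4814, -0.0742, 0.0998]
ee_rot: [0.5, 0.5, 0.5, -0.5]
wrist_force: [-0.0, -0.1, -2.3]
opening: 0.0397
time_s: 42.75
position: [0.4811, -0.074, 0.0987]
ee_rot: [0.5, 0.5, 0.5, -0.5]
wrist_force: [-0.3, -0.2, -1.7]
opening: 0.0394
```

```bash
python3 -m inch '{"translation":[[0,0,-0.0005],[0,0,-0.0007],[0,0,-0.0007]],"angular":[[0,0,0],[0,0,0],[0,0,0]],"jaw":[0.034,0.034,0.034]}'
```

```text
time_s: 43.05
position: [0.4813, -0.0741, 0.0985]
ee_rot: [0.5, 0.5, 0.5, -0.5]
wrist_force: [-4.3, -0.1, 13.4]
opening: 0.04
```

```bash
python3 -m inch '{"translation":[[0,0,0.0005],[0,0,0.0005],[0,0,0.0005],[0,0,0.0005],[0,0,0.02],[0,0,0.05],[0,0,0.08],[0,-0.03,0.1],[0,-0.07,0.12],[0,-0.11,0.13]],"angular":[[0,0,0],[0,0,0],[0,0,0],[0,0,0],[0,0,0],[0,0,0],[0,0,0],[0,0,0],[0,0,0],[0,0,0]],"jaw":[0.045,0.055,0.065,0.07,0.07,0.07,0.07,0.07,0.07,0.07]}'
python3 -m inch '{"translation":[[0,-0.04,0.02],[0,-0.08,0.02],[0,-0.12,0.02],[0,-0.16,0.02],[0,-0.2,0.02],[0,-0.2,0.02]],"angular":[[0,0,0],[0,0,0],[0,0,0],[0,0,0],[0,0,0],[0,0,0]],"jaw":[0.07,0.07,0.07,0.07,0.07,0.07]}'
python3 - <<'E'
from fit import *
from scipy.spatial.transform import Rotation as R
so=np.array([.5335,.2932,0]);yaw=np.radians(-6.6)
M=R.from_euler("z",yaw).as_matrix()@R.from_euler("y",-np.radians(20)).as_matrix()
o=so+R.from_euler("z",yaw).as_matrix()@np.array([-.0015,0,.0457])
for n in ("scene","side"):
  c=camera(n); save(c,n+"9.png"); P,C=cloud(c)
  L=(P-o)@M
  m=(abs(L[:,0])<.1)&(abs(L[:,1])<.035)&(L[:,2]>.021)&(L[:,2]<.03); T=L[m]
  A=np.c_[T[:,:2],np.ones(len(T))]; print(n,len(T),"stone plane",np.linalg.lstsq(A,T[:,2],rcond=None)[0].round(4),cv2.minAreaRect((T[:,:2]*1000).astype(np.float32)))
  for k in ["red","yellow","blue"]:
    m=colmask(C,k)&(P[:,0]>.4)&(P[:,0]<.56)&(abs(P[:,1])<.14)
    q=P[m&(P[:,2]>.126)]; dr=P[m&(P[:,2]>.0175)&(P[:,2]<.026)]
    print(k,((np.percentile(q,1,0)+np.percentile(q,99,0))/2).round(4),np.median(q[:,2]).round(4),"rim",len(dr),circ(dr,.0355).round(4) if len(dr)>10 else '')
  for r in silhouettes(c,"oil_bottle")[:1]: print("bottle",np.median(cloud(c,r["mask"])[0],0).round(3))
E
```

```text
time_s: 44.05
position: [0.4815, -0.1853, 0.2297]
ee_rot: [0.501, 0.5, 0.499, -0.499]
wrist_force: [1.4, 0.3, -1.2]
opening: 0.0701
time_s: 44.65
position: [0.4808, -0.3877, 0.2476]
ee_rot: [-0.5, -0.501, -0.499, 0.501]
wrist_force: [-0.7, -0.3, 0.0]
opening: 0.0702
scene 1621 stone plane [-0.0033 -0.0143  0.0255] ((0.194610595703125, 1.4125709533691406), (51.37890625, 152.71099853515625), 89.88786315917969)
red [0.4802 0.0851 0.1299] 0.1307 rim 76 [0.4794 0.0833]
yellow [ 0.4828 -0.0713  0.1298] 0.1309 rim 53 [ 0.4805 -0.0723]
blue [0.4827 0.0089 0.1297] 0.1308 rim 34 [0.4791 0.0058]
bottle [0.745 0.087 0.062]
side 0 stone plane [0. 0. 0.] ((0.0, 0.0), (0.0, 0.0), 0.0)
red [0.4669 0.0759 0.1288] 0.129 rim 0 Traceback (most recent call last):
  File "<stdin>", line 14, in <module>
    return _quantile_unchecked(
        a, q, axis, out, overwrite_input, method, keepdims, weights)
    return _ureduce(a,
                    func=_quantile_ureduce_func,
    ...<5 lines>...
                    overwrite_input=overwrite_input,
                    method=method)
    r = func(a, **kwargs)
    result = _quantile(arr,
                       quantiles=q,
    ...<2 lines>...
                       out=out,
                       weights=wgt)
    slices_having_nans = np.isnan(arr[-1, ...])
                                  ~~~^^^^^^^^^
IndexError: index -1 is out of bounds for axis 0 with size 0
```

View pics/side9.png

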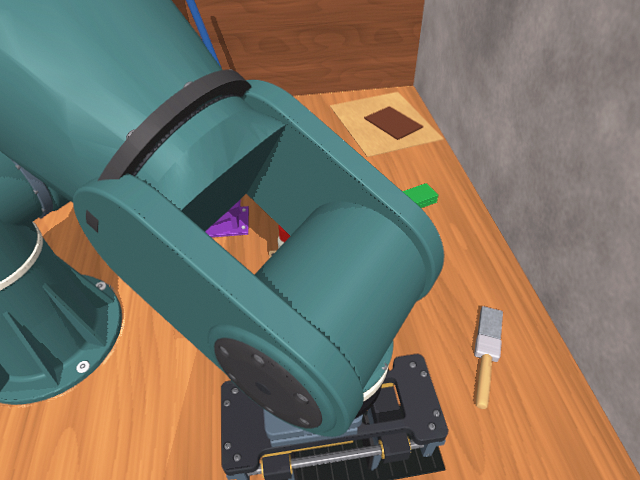

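View pics/scene9.png

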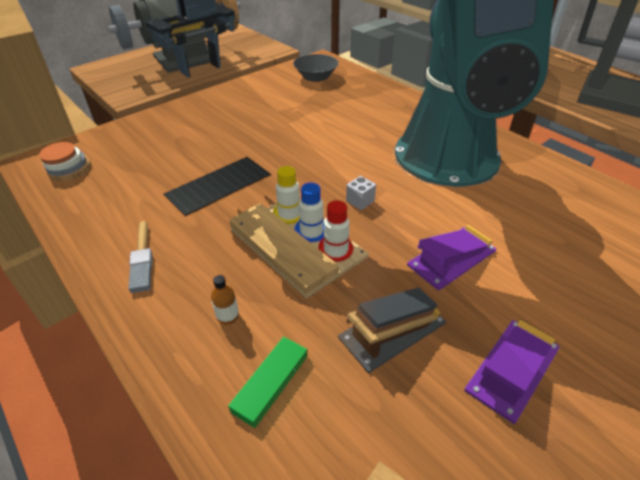

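Scene view: yellow (287,193), blue (312,212) and red (337,230) stand in their own dishes. The stone lies on the pale deck at (397,312), and the bottle at (225,300) has not moved. The arm is clear of everything and the margins are ample, so I'm handing in.

```bash
python3 -c "
from rig import *
print(finish_job())"
```

```text
the job is handed in; nothing more can be done
None
```

The job is done and handed in; the clock read about 45 s of the 138 s allowed. I moved the three jars to the mat and laid the stone on the pale honing stand against the brass ledge. Then I put each jar back in the dish of its own colour.

**Stone:** the last scene view shows it within about 2 mm of its seated position on the deck. It is lengthwise to better than 1° and within about 1° of flat.

**Jars:** all three are upright with cap tops at z≈0.13, the height for standing on the dish floors. Their centres read 2–5 mm from the dish centres. Blue is the worst at 4.7 mm, part of which is the scene camera's own bias.

**Oil bottle:** its measured position is the same as at the start.

**Checks that failed or disagreed:**
- The arm blocked the side camera in the final check, so the final state rests on the scene camera alone.
- Earlier the cameras disagreed by 2–3 mm on some positions, so I averaged them.

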